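# Load the signwriter's carrying tray in coat order

### The job

The four paint pots stand in a row in the tin lids on the lid board, in the order in which the coats go on. Move them into the four bays of the wooden carrying tray, one pot to a bay, in the same left-to-right order as they stand on the board now (seen from the robot). Keep every pot upright and set it down on the floor of its bay without dropping it.

Things in the scene. Friction and masses are not known exactly. Their poses are not given: they have to be found in the camera images.
- wide_jar: Wide glass jar of dark paint with a broad steel screw lid: 54 mm in diameter, 70 mm tall, about 0.2 kg; the lid is the top 26 mm and 52 mm across. Origin: centre of its underside; z up its axis. It stands upright at the start and is gripped from above, on its upper part. 
- slim_jar: Slim tall glass jar of dark paint with a long steel screw lid: 38 mm in diameter, 100 mm tall, about 0.16 kg; the lid is the top 36 mm and 36 mm across. Origin: centre of its underside; z up its axis. It stands upright at the start and is gripped from above, on its upper part. 
- lever_tin: Round bare-metal paint tin with a press-in lid (concentric rings on its top) and a paper band: 50 mm in diameter (52 mm over the rim beads), 78 mm tall, about 0.26 kg. Origin: centre of its underside; z up its axis. It stands upright at the start and is gripped from above, on its upper part. 
- square_tin: Square bare-metal tin with a small round screw cap and a paper band: 44 x 44 mm, body 80 mm tall, then the cap (25 mm across) to 93 mm, about 0.22 kg. x and y are square to its sides. Origin: centre of its underside; z up its axis. It stands upright at the start and is gripped from above, on its upper part. Grip it across two flat sides of the body, below the cap.
- lid_board: Wooden board, 84 x 350 x 18 mm thick, fixed, carrying the row of four tin jar lids in which the pots stand at the start. Origin: centre of its underside, on the table; y runs along the row (to the left as seen from the robot, within 20 degrees), x across it. The lids are centred at y = +126, +42, -42 and -126 mm.
- tray: Low wooden carrying tray, fixed, 90 mm wide and 342 mm long, with a thin bent steel handle at either end (reaching to 191 mm from its centre) and one row of four bays, each 78 x 78 mm inside. Origin: centre of its underside, on the table; y runs along the row (to the left as seen from the robot, within 20 degrees), x across it. The bays are centred at y = +126, +42, -42 and -126 mm (x = 0). Floor 6 mm thick; walls and dividers 6 mm thick, their tops 30 mm above the table.
- lid_wide_jar: One of the four identical tin jar lids, rim up, fixed on the lid board (72 mm outside, 66 mm inside at the floor, rim 10 mm high, floor 2 mm thick); the wide jar stands in this one at the start, and the lid stays where it is when the pot has gone. Origin: centre of its underside, on top of the board; the pot's underside stands 2 mm above it.
- lid_slim_jar: One of the four identical tin jar lids, rim up, fixed on the lid board (72 mm outside, 66 mm inside at the floor, rim 10 mm high, floor 2 mm thick); the slim jar stands in this one at the start, and the lid stays where it is when the pot has gone. Origin: centre of its underside, on top of the board; the pot's underside stands 2 mm above it.
- lid_lever_tin: One of the four identical tin jar lids, rim up, fixed on the lid board (72 mm outside, 66 mm inside at the floor, rim 10 mm high, floor 2 mm thick); the lever tin stands in this one at the start, and the lid stays where it is when the pot has gone. Origin: centre of its underside, on top of the board; the pot's underside stands 2 mm above it.
- lid_square_tin: One of the four identical tin jar lids, rim up, fixed on the lid board (72 mm outside, 66 mm inside at the floor, rim 10 mm high, floor 2 mm thick); the square tin stands in this one at the start, and the lid stays where it is when the pot has gone. Origin: centre of its underside, on top of the board; the pot's underside stands 2 mm above it.
Mind the look-alikes: they are no part of the job. Leave any purple or red look-alike of the square_tin alone. Leave any purple look-alike of the slim_jar alone.

How it is judged:
At the end, for the whole second after the job is handed in: Each pot stands upright (within 6 degrees) on the tray floor (within 4 mm), in the bay whose place in the row, counted from the left, is that of the lid it started in (axis within 25 mm of the bay centre along and across the tray); all four released and at rest (((y of lid_wide_jar in the frame of lid_board between 0.106 and 0.146 m and y of wide_jar in the frame of tray between 0.101 and 0.151 m) or (y of lid_wide_jar in the frame of lid_board between 0.022 and 0.062 m and y of wide_jar in the frame of tray between 0.017 and 0.067 m) or (y of lid_wide_jar in the frame of lid_board between -0.062 and -0.022 m and y of wide_jar in the frame of tray between -0.067 and -0.017 m) or (y of lid_wide_jar in the frame of lid_board between -0.146 and -0.106 m and y of wide_jar in the frame of tray between -0.151 and -0.101 m)) and x of wide_jar in the frame of tray between -0.025 and 0.025 m and z of wide_jar in the frame of tray between 0.002 and 0.01 m and angle between each of wide_jar, slim_jar, lever_tin, square_tin's own z axis and vertical below 0.1 rad and linear speed of each of wide_jar, slim_jar, lever_tin, square_tin below 0.02 m/s and angular speed of each of wide_jar, slim_jar, lever_tin, square_tin below 0.2 rad/s and contact force between each of wide_jar, slim_jar, lever_tin, square_tin and the fingers below 0.05 N and ((y of lid_slim_jar in the frame of lid_board between 0.106 and 0.146 m and y of slim_jar in the frame of tray between 0.101 and 0.151 m) or (y of lid_slim_jar in the frame of lid_board between 0.022 and 0.062 m and y of slim_jar in the frame of tray between 0.017 and 0.067 m) or (y of lid_slim_jar in the frame of lid_board between -0.062 and -0.022 m and y of slim_jar in the frame of tray between -0.067 and -0.017 m) or (y of lid_slim_jar in the frame of lid_board between -0.146 and -0.106 m and y of slim_jar in the frame of tray between -0.151 and -0.101 m)) and x of slim_jar in the frame of tray between -0.025 and 0.025 m and z of slim_jar in the frame of tray between 0.002 and 0.01 m and ((y of lid_lever_tin in the frame of lid_board between 0.106 and 0.146 m and y of lever_tin in the frame of tray between 0.101 and 0.151 m) or (y of lid_lever_tin in the frame of lid_board between 0.022 and 0.062 m and y of lever_tin in the frame of tray between 0.017 and 0.067 m) or (y of lid_lever_tin in the frame of lid_board between -0.062 and -0.022 m and y of lever_tin in the frame of tray between -0.067 and -0.017 m) or (y of lid_lever_tin in the frame of lid_board between -0.146 and -0.106 m and y of lever_tin in the frame of tray between -0.151 and -0.101 m)) and x of lever_tin in the frame of tray between -0.025 and 0.025 m and z of lever_tin in the frame of tray between 0.002 and 0.01 m and ((y of lid_square_tin in the frame of lid_board between 0.106 and 0.146 m and y of square_tin in the frame of tray between 0.101 and 0.151 m) or (y of lid_square_tin in the frame of lid_board between 0.022 and 0.062 m and y of square_tin in the frame of tray between 0.017 and 0.067 m) or (y of lid_square_tin in the frame of lid_board between -0.062 and -0.022 m and y of square_tin in the frame of tray between -0.067 and -0.017 m) or (y of lid_square_tin in the frame of lid_board between -0.146 and -0.106 m and y of square_tin in the frame of tray between -0.151 and -0.101 m)) and x of square_tin in the frame of tray between -0.025 and 0.025 m and z of square_tin in the frame of tray between 0.002 and 0.01 m); the robot touches nothing.
It fails at once if a pot is tipped by more than 30 degrees (angle between any of wide_jar, slim_jar, lever_tin, square_tin's own z axis and vertical above 0.52 rad).
It fails at once if a pot is dropped: nothing touches it while its underside is more than 30 mm above the table (24 mm above the tray's floor) ((contact force between wide_jar and anything else below 0.01 N and height (world z) of wide_jar above 0.03 m) or (contact force between slim_jar and anything else below 0.01 N and height (world z) of slim_jar above 0.03 m) or (contact force between lever_tin and anything else below 0.01 N and height (world z) of lever_tin above 0.03 m) or (contact force between square_tin and anything else below 0.01 N and height (world z) of square_tin above 0.03 m)).
It also fails if it takes over 99 s, if anything falls off the work surface, if the arm or the gripper's body presses on something with over 40 N, if the wrist force passes 120 N, or if a joint passes its speed limit or range.

### The arm

A 7-joint arm with a two-finger parallel gripper is mounted at the origin on the work surface. World frame = base frame: x ahead of the robot, y to its left, z up, the work surface at z = 0. Lengths are in m, angles in rad, forces in N, time in s.
With the tool pointing down it reaches from about 0.4 to 0.925 m from the base axis. Payload 5.6 kg.
Tool frame: the origin (TCP) lies at the very end of the fingers, on their centre line; the grasp point (between the pads) lies 19 mm behind it (bot.pinch_z is the z of the grasp point in the tool frame, in m); z points along the fingers, y is the direction in which the jaws open and shut (so a half turn about z gives the same grasp; the last joint's range is limited). The gripper opens to 85 mm and grips with 20 to 120 N. Pads are 22 mm wide; open, the fingers measure 114 mm over their backs; the gripper's body (76 mm by 85 mm) begins 54 mm behind the grasp point. The pads swing forward as they close: fully open they stand 13 mm farther back than shut.
Start: joints at [-1.271, 0.468, -0.012, 1.603, 0.006, 1.071, -0.056], TCP at [0.219, 0.612, 0.198] pointing down, gripper open.
Joint ranges: [-2.53, 2.53], [-0.31, 2.02], [-1.57, 1.55], [0.28, 2.44], [-1.29, 4.43], [0.15, 1.84], [-2.92, 2.92]. Speed limits (rad/s): [2.57, 2.57, 3.14, 3.14, 3.14, 3.14, 3.14].

### API

Orientations are given as [roll, pitch, yaw] about the fixed x, y, z axes, in that order (R = Rz(yaw) Ry(pitch) Rx(roll)).
In Python, from rig import bot gives the robot as it stands.
- The arm moves only by the shell command python3 -m inch 'ROWS' [FORCE]. ROWS is JSON, one flat list of numbers, 7 for each row, row after row: the shift along the tool's x, y, z in m, then the turn, a rotation vector about the tool's x, y, z in rad, then the finger opening in m, from 0 to 0.0854. In form: [dx, dy, dz, rx, ry, rz, jaw, dx, dy, dz, rx, ry, rz, jaw, ...]. A call has exactly 8 rows; each row is the pose to reach, as a shift and turn from the pose measured when the call began, along the tool's axes at that moment; what a row does not reach only later rows make up. A row lasts 1/12 s, in which the tool goes at most 41.7 mm and 7.16 degrees, less where a joint would pass 70% of its speed; a pose out of reach is approached as far as the arm can. A call with a gripper value outside its range is refused whole. The fingers move at their own pace and stop on an object; FORCE is the grip in N (left out, the last holds). Time passes only in rows, so rows that repeat a pose let the fingers close, or fill a call up. It gives the time, the measured TCP pose, the force and the opening at its end, in the units of the state.
- bot.get_state(): the state, without advancing time (a new reading comes with each control period).
- bot.camera(name): name is "scene" or "top" or "wrist"; returns a dict with "pixels" (420x560x3 uint8, blue, green, red), "vertical_fov" (degrees; the focal length in pixels is half the picture's height over the tangent of half this angle, whatever the lens; pixels are square), "cx", "cy" (the principal point, pixels), "extrinsics" (4x4, takes a point from world to camera coordinates). Camera axes: x right, y down, z forward; pixel columns grow to the right and rows downward; lengths in m; the calibration is good to about 2 mm. A picture is of the moment at which its call begins. There is no depth.
- bot.job_done(): hands the job in, once; it reports no verdict.
Trained networks look in a picture, given as the dict that the camera call returned (one of the last four; its "shot" number tells which), for a name from the list of things; names that differ only in an ending like _2 or _b are one class to them, and where a whole thing is asked for, a point or a joint stands for the part that bears it (a point fixed in the world has none). Each returns a list of dicts, best first, with "p" (0 to 1); they miss things now and then, are a little off and sometimes report something else, mostly with a low value. They report only what shows in the picture. A call takes as long as a camera call. They do not tell look-alikes from the thing itself.
- bot.boxes_of(picture, thing): "location" ([x, y, z] in m, in world coordinates, good to about 4 mm: the middle of the surface that is visible of it).
- bot.mark_of(picture, thing): "location" ([x, y, z] in m, in world coordinates, good to about 4 mm: a listed point, or the origin of a listed thing).
The state is a dict: "clock": time; "qpos": joint angles; "joint_velocities": joint speeds; "tau": joint torques, N m; "tcp_pos": TCP position; "orientation": TCP orientation; "force": force on the tool from outside, world axes, zero at the start; "wrist_torque": the same for the moment, N m; "finger_gap": finger opening in m.
Only numpy, scipy, OpenCV 4.12 (cv2) and the standard library are available. Lean on these libraries where they do the work, as an engineer would, in place of code of your own. Each camera call takes 0.05 s, during which the arm holds its last target.

## Working session

There is one attempt and no reset: what is moved stays moved. The work goes in short steps, Python scripts to look and compute and a shell command to move; the robot and the scene stay as the last step left them, time stands still between calls to the robot, and variables do not carry over. Pictures are saved under pics/ and viewed, and the job is handed in when it is done.

```bash
mkdir -p pics; ls
cat > h.py <<'E'
import numpy as np, cv2
from rig import bot
from scipy.spatial.transform import Rotation as R
def snap(n,f):
    c=bot.camera(n); cv2.imwrite('pics/'+f,c['pixels']); return c
def proj(c,p):
    E=np.array(c['extrinsics']); q=E[:3,:3]@np.array(p)+E[:3,3]
    f=210/np.tan(np.radians(c['vertical_fov'])/2)
    return np.array([c['cx']+f*q[0]/q[2],c['cy']+f*q[1]/q[2]])
def ray(c,uv):
    E=np.array(c['extrinsics']); f=210/np.tan(np.radians(c['vertical_fov'])/2)
    d=E[:3,:3].T@np.array([(uv[0]-c['cx'])/f,(uv[1]-c['cy'])/f,1]); o=-E[:3,:3].T@E[:3,3]
    return o,d/np.linalg.norm(d)
def tri(rs):
    A=sum(np.eye(3)-np.outer(d,d) for o,d in rs); b=sum((np.eye(3)-np.outer(d,d))@o for o,d in rs)
    return np.linalg.solve(A,b)
E
python3 - <<'E'
from h import *
np.set_printoptions(precision=4,suppress=True)
s=bot.get_state(); print(s['clock'],s['tcp_pos'],s['orientation'],s['finger_gap'],bot.pinch_z)
for n in ['scene','top','wrist']:
    c=snap(n,n+'0.png'); 
    for t in ['wide_jar','slim_jar','lever_tin','square_tin','lid_board','tray']:
        for m in bot.mark_of(c,t)[:3]:
            print(n,t,round(m['p'],2),np.round(m['location'],4),proj(c,m['location']).round())
print(bot.get_state()['clock'])
E
```

```text
pics
0.0 [0.2183 0.6116 0.1972] [-3.1397  0.0001  2.7988] 0.0858548324462713 -0.0187
scene wide_jar 0.64 [ 0.505  -0.2824  0.0228] [195. 296.]
scene slim_jar 0.9 [ 0.3829 -0.3551  0.0002] [133. 292.]
scene slim_jar 0.62 [ 0.4881 -0.3674  0.0203] [159. 319.]
scene lever_tin 0.63 [ 0.5135 -0.2001  0.02  ] [225. 275.]
scene lever_tin 0.53 [ 0.515  -0.1981  0.015 ] [226. 276.]
scene lever_tin 0.27 [ 0.4917 -0.3665  0.0179] [161. 321.]
scene square_tin 0.87 [ 0.639  -0.2865  0.002 ] [239. 340.]
scene square_tin 0.62 [0.384  0.0047 0.0009] [246. 201.]
scene square_tin 0.45 [ 0.5045 -0.2814  0.0191] [195. 297.]
scene lid_board 0.85 [ 0.5116 -0.236  -0.0009] [213. 290.]
scene lid_board 0.28 [ 0.5677  0.2376 -0.0003] [357. 185.]
scene tray 0.79 [0.5686 0.2358 0.0028] [357. 185.]
top wide_jar 0.92 [ 0.5079 -0.2822  0.0204] [420. 236.]
top slim_jar 0.79 [ 0.3827 -0.3566 -0.0004] [447. 301.]
top slim_jar 0.74 [ 0.49   -0.3613  0.0206] [457. 250.]
top lever_tin 0.59 [ 0.5168 -0.1971  0.0213] [381. 226.]
top square_tin 0.95 [0.3839 0.0023 0.001 ] [280. 274.]
top square_tin 0.87 [ 0.6444 -0.2948  0.0001] [429. 179.]
top square_tin 0.65 [ 0.5323 -0.1146  0.0168] [344. 214.]
top lid_board 0.55 [ 0.5075 -0.2394 -0.0005] [398. 235.]
top lid_board 0.31 [ 0.519  -0.1983  0.0233] [382. 225.]
top tray 0.77 [0.5688 0.2365 0.0016] [189. 176.]
1.05
```

View pics/scene0.png

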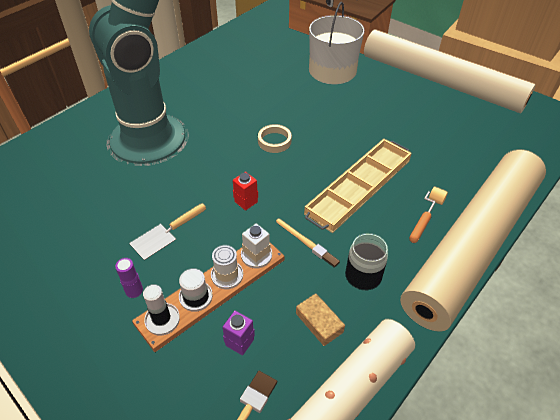

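View pics/top0.png

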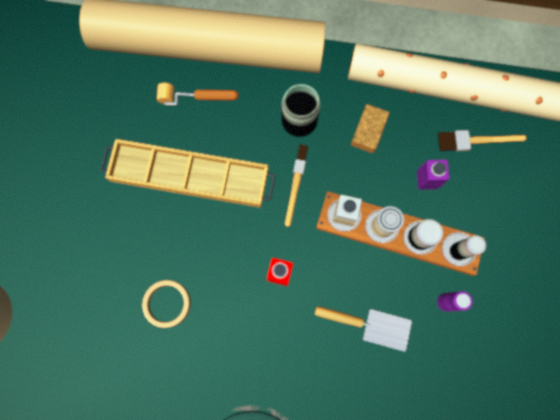

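Run:
```python
import cv2
a=cv2.imread('pics/scene0.png')[190:370,90:310]; b=cv2.imread('pics/top0.png')[140:330,300:500]
a=cv2.resize(a,(400,327),interpolation=2);b=cv2.resize(b,(344,327),interpolation=2)
cv2.imwrite('pics/crop0.png',cv2.hconcat([a,b]))
```

```text
(no output)
```

View pics/crop0.png

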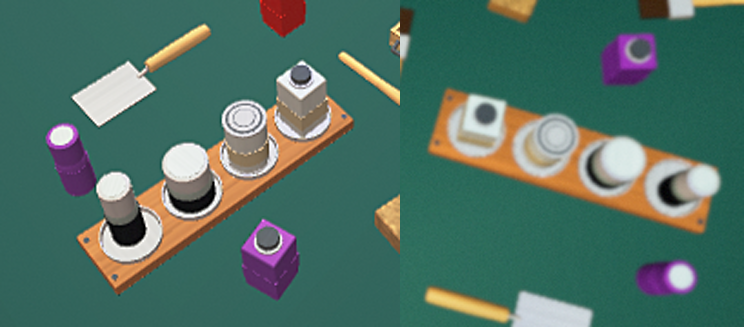

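The candidates, as top-view pixels:
- **square_tin:** white on the board at (347,208), purple at (433,173), red at (280,271). I choose the white one.
- **slim_jar:** white/dark on the board at (465,247), purple at (455,301). I choose the one on the board.

The left-to-right order is square, lever (385,222), wide (423,236), slim. The close crop confirms this. Next I'll measure the tray and the tops.

Run:
```python
import cv2
a=cv2.imread('pics/scene0.png')[130:240,295:425]; b=cv2.imread('pics/top0.png')[130:215,95:285]
cv2.imwrite('pics/trA.png',cv2.resize(a,None,fx=5,fy=5,interpolation=2))
cv2.imwrite('pics/trB.png',cv2.resize(b,None,fx=4,fy=4,interpolation=2))
```

```text
(no output)
```

View pics/trA.png

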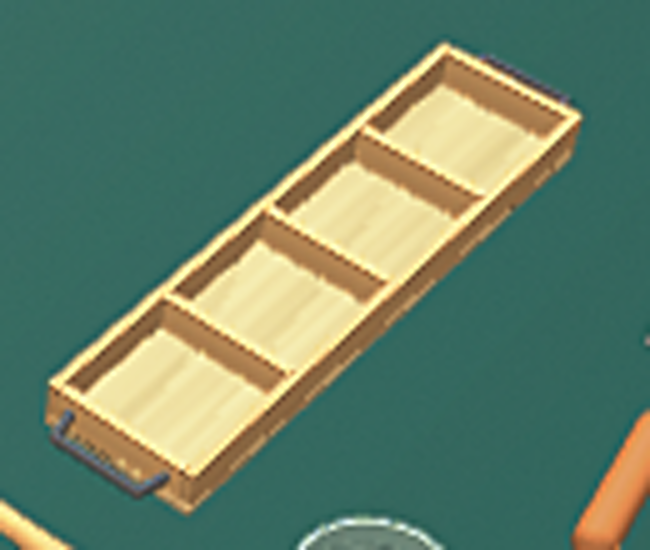

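View pics/trB.png

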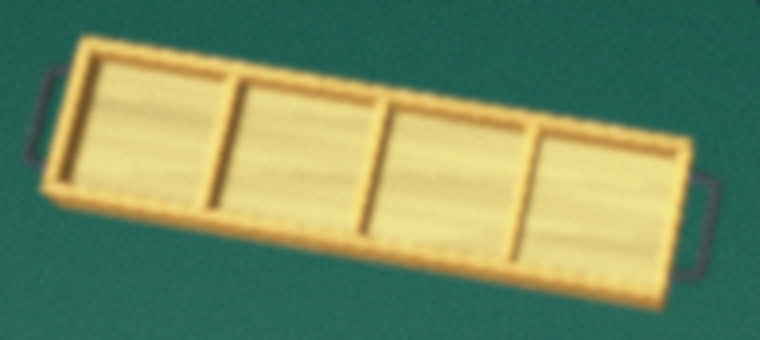

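```bash
python3 -m inch '[0,0,-0.03,0,0,0.12,0.085, 0,0,-0.06,0,0,0.24,0.085, 0,0,-0.09,0,0,0.36,0.085, 0,0,-0.12,0,0,0.48,0.085, 0,0,-0.13,0,0,0.60,0.085, 0,0,-0.14,0,0,0.72,0.085, 0,0,-0.15,0,0,0.80,0.085, 0,0,-0.15,0,0,0.80,0.085]' 40
```

```text
clock: 1.72
tcp_pos: [0.2188, 0.6131, 0.3507]
orientation: [3.139, -0.003, 1.997]
force: [0.2, 0.7, 0.7]
finger_gap: 0.0851
```

The tray's rim corners and the pot tops are clear in both views. In the scene view the rim corners are at (305,207), (333,225), (411,153) and (384,139). In the top view they are at (260,204), (268,165), (116,140) and (105,177). I'll triangulate them.

Run:
```python
from h import *
np.set_printoptions(precision=4,suppress=True)
S=bot.camera('scene');T=bot.camera('top')
S.pop('pixels');T.pop('pixels')
import pickle; pickle.dump((S,T),open('cams.pkl','wb'))
pts={'tr--':((305,207),(260,204.5)),'tr-+x':((333,225),(268,165)),'tr++':((411,153),(116.2,139.5)),'tr+-':((384,139),(105.5,177)),
'slim':((152.2,290.7),(476.2,245.8)),'wide':((193.4,279.1),(429,233)),'lever':((223.7,254.4),(391.3,219)),'cap':((255.6,231.2),(350.6,205.7))}
for k,(a,b) in pts.items():
    p=tri([ray(S,a),ray(T,b)]); print(k,p,(proj(S,p)-a),(proj(T,p)-b))
```

```text
tr-- [0.524  0.0682 0.0256] [-0.6286  0.1554] [-0.4694 -0.5695]
tr-+x [0.6126 0.0644 0.0299] [-0.3607  0.0997] [-0.2531 -0.3171]
tr++ [0.6202 0.4056 0.029 ] [-0.4954  0.2164] [-0.4183 -0.5185]
tr+- [0.5327 0.4097 0.027 ] [-0.3419  0.1436] [-0.3073 -0.3652]
slim [ 0.4858 -0.3616  0.12  ] [-0.9154  0.0509] [-0.71   -0.6254]
wide [ 0.5051 -0.2791  0.085 ] [-1.4057  0.1304] [-1.0461 -1.0234]
lever [ 0.5176 -0.1999  0.0998] [-0.5653  0.0729] [-0.4183 -0.4375]
cap [ 0.5305 -0.1156  0.1081] [-0.7864  0.1339] [-0.5779 -0.6494]
```

```bash
python3 -m inch '[-0.04,0,0,0,0,0.1,0.085, -0.08,0.01,0,0,0,0.2,0.085, -0.12,0.02,0,0,0,0.3,0.085, -0.16,0.04,0,0,0,0.4,0.085, -0.20,0.06,0,0,0,0.5,0.085, -0.23,0.08,0,0,0,0.6,0.085, -0.26,0.10,0,0,0,0.6,0.085, -0.29,0.12,0,0,0,0.6,0.085]' 40
```

```text
clock: 2.48
tcp_pos: [0.4497, 0.3969, 0.3473]
orientation: [-3.141, 0.001, 1.403]
force: [0.0, 0.3, 0.3]
finger_gap: 0.0849
```

Run:
```python
from h import *
c=snap('wrist','w1.png'); E=np.array(c['extrinsics']); print(-E[:3,:3].T@E[:3,3],E[2,:3])
c.pop('pixels'); import pickle; pickle.dump(c,open('w1.pkl','wb'))
```

```text
[0.46177898 0.46826295 0.52396343] [-0.04831018 -0.28079585 -0.95855089]
```

View pics/w1.png

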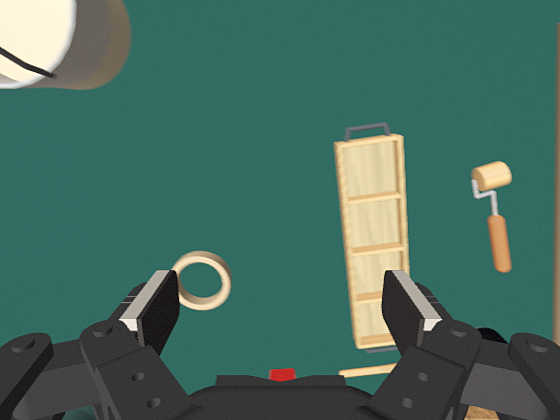

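The wrist view shows the tray upright in the picture. Its rim corners are at (334,143) and (403,135) at the far end, and (357,350) at the near left. I'll check these against the tray estimate while moving on.

```bash
python3 - <<'E'
from h import *
import pickle; c=pickle.load(open('w1.pkl','rb'))
for p in [(334,143),(403,135),(357,350)]:
    o,d=ray(c,p); print((o+d*(0.03-o[2])/d[2]).round(4))
for p in [(.5327,.4097,.03),(.6202,.4056,.03),(.524,.0682,.03),(.6126,.0644,.03)]: print(proj(c,p).round(1))
E
python3 -m inch '[-0.035,0.008,0,0,0,0,0.085, -0.075,0.018,0,0,0,0,0.085, -0.115,0.028,0,0,0,0,0.085, -0.155,0.038,0,0,0,0,0.085, -0.195,0.048,0,0,0,0,0.085, -0.235,0.058,0,0,0,0,0.085, -0.275,0.068,0,0,0,0,0.085, -0.315,0.078,0,0,0,0,0.085]'
python3 -m inch '[-0.04,0.01,0,0,0,0,0.085, -0.08,0.02,0,0,0,0,0.085, -0.12,0.03,0,0,0,0,0.085, -0.16,0.04,0,0,0,0,0.085, -0.20,0.05,0,0,0,0,0.085, -0.24,0.06,0,0,0,0,0.085, -0.27,0.07,0,0,0,0,0.085, -0.29,0.075,0,0,0,0,0.085]'
python3 - <<'E'
from h import *
c=snap('wrist','w2.png')
for t in ['wide_jar','slim_jar','lever_tin','square_tin','lid_board']:
    for m in bot.mark_of(c,t)[:3]:
        print(t,round(m['p'],2),np.round(m['location'],4),proj(c,m['location']).round())
c.pop('pixels'); import pickle; pickle.dump(c,open('w2.pkl','wb'))
E
```

```text
[0.5282 0.4098 0.03  ]
[0.6243 0.4046 0.03  ]
[0.5237 0.0622 0.03  ]
[337.2 142.5]
[400.  134.8]
[356.8 347. ]
[409.9 341.4]
clock: 3.2
tcp_pos: [0.4769, 0.0653, 0.348]
orientation: [3.138, 0.003, 1.395]
force: [1.9, 0.1, 0.7]
finger_gap: 0.085
clock: 3.87
tcp_pos: [0.4991, -0.2369, 0.3486]
orientation: [3.138, 0.005, 1.393]
force: [0.6, -0.1, -0.0]
finger_gap: 0.0851
wide_jar 0.93 [ 0.5076 -0.2765  0.0193] [290. 184.]
wide_jar 0.33 [ 0.5047 -0.2811  0.0181] [288. 188.]
slim_jar 0.74 [ 0.4871 -0.3639  0.0204] [286. 241.]
lever_tin 0.59 [ 0.5194 -0.1999  0.0212] [289. 131.]
square_tin 0.88 [ 0.6411 -0.2892 -0.0008] [377. 174.]
square_tin 0.87 [ 0.5291 -0.1128  0.0165] [285.  65.]
lid_board 0.64 [ 0.5129 -0.2393  0.0012] [289. 157.]
```

View pics/w2.png

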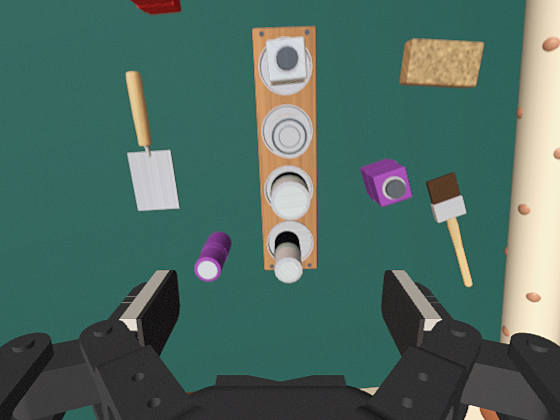

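In the wrist view the row reads square (287,58), lever (289,137), wide (291,198), slim (289,270). The purple look-alikes at (210,255) and (388,185) are clear of the fingers. Next I'll triangulate all three views and get the square tin's yaw.

Run:
```python
from h import *
np.set_printoptions(precision=4,suppress=True)
import pickle; W=pickle.load(open('w2.pkl','rb')); S,T=pickle.load(open('cams.pkl','rb'))
pts={'slim':((152.2,290.7),(476.2,245.8),(289,270)),'wide':((193.4,279.1),(429,233),(291,198)),'lever':((223.7,254.4),(391.3,219),(289,137)),'cap':((255.6,231.2),(350.6,205.7),(287,58))}
for k,(a,b,w) in pts.items():
    p=tri([ray(S,a),ray(T,b),ray(W,w)]); print(k,p,proj(S,p)-a,proj(T,p)-b,proj(W,p)-w, tri([ray(S,a),ray(W,w)]))
a=cv2.imread('pics/w2.png')[20:110,240:340]
cv2.imwrite('pics/sq.png',cv2.resize(a,None,fx=6,fy=6,interpolation=2))
```

```text
slim [ 0.487  -0.3623  0.1215] [-0.9392  0.2063] [ 0.01   -1.2986] [-1.3427 -0.8522] [ 0.4891 -0.3619  0.1243]
wide [ 0.5057 -0.2795  0.0855] [-1.3596  0.244 ] [-0.7745 -1.3335] [-0.7051 -0.2636] [ 0.5075 -0.2786  0.0874]
lever [ 0.5175 -0.2004  0.1   ] [-0.7778  0.106 ] [-0.1742 -0.3516] [ 0.2037 -0.7587] [ 0.5179 -0.2002  0.1005]
cap [ 0.5301 -0.1155  0.1079] [-0.913   0.0819] [-0.6412 -0.4257] [ 0.6124 -0.1855] [ 0.5301 -0.1145  0.1068]
```

View pics/sq.png

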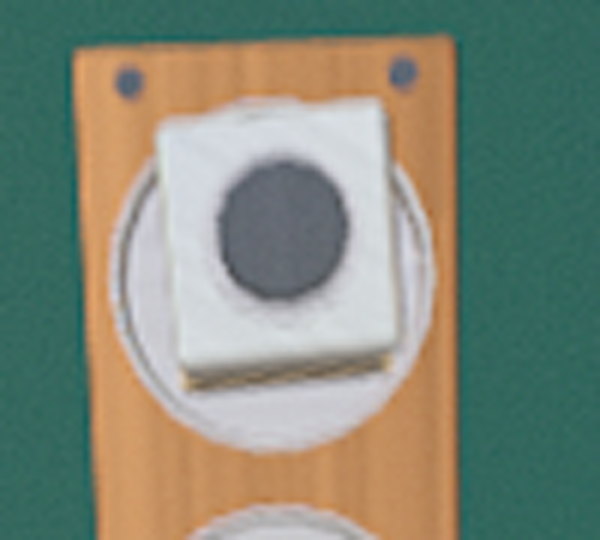

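Run:
```python
from h import *
import pickle; W=pickle.load(open('w2.pkl','rb'))
q=[]
for u,v in [(160,125),(383,100),(398,345),(182,365)]:
    o,d=ray(W,(240+u/6,20+v/6)); q.append((o+d*(0.1-o[2])/d[2])[:2])
q=np.array(q); print(q.round(4),q.mean(0))
for i in range(4):
    e=q[(i+1)%4]-q[i]; print(np.linalg.norm(e),(np.arctan2(e[1],e[0])+i*np.pi/2))
print(bot.get_state()['orientation'],bot.get_state()['tcp_pos'])
```

```text
[[ 0.5104 -0.0933]
 [ 0.5518 -0.0965]
 [ 0.548  -0.1388]
 [ 0.5067 -0.1351]] [ 0.52924771 -0.11591262]
0.0415101732910945 -0.0760525156496196
0.04255792019420601 -0.09098320359025935
0.04141124809128194 6.191882267659537
0.04192502902634414 6.1944513720735666
[3.13874782e+00 2.56653314e-03 1.39788202e+00] [ 0.50013177 -0.23168775  0.34866218]
```

The square tin centre is (0.5295,-0.1157), with yaw -0.085. I'll approach it first.

```bash
cat > go.py <<'E'
import sys
from h import *
# usage: go.py x y z yaw  -> needed tool-frame shift
x,y,z,yaw=map(float,sys.argv[1:5]); s=bot.get_state()
M=R.from_euler('xyz',s['orientation']); G=R.from_euler('xyz',[np.pi,0,yaw])
print('shift',M.inv().apply(np.array([x,y,z])-s['tcp_pos']).round(4),'rot',(M.inv()*G).as_rotvec().round(4),'at',np.round(s['tcp_pos'],4),np.round(s['orientation'],3),'gap',round(s['finger_gap'],4),'F',np.round(s['force'],1),'t',round(s['clock'],2))
E
python3 -m inch '[0.02,0.002,0.02,0,0,-0.02,0.085, 0.05,0.004,0.05,0,0,-0.04,0.085, 0.075,0.006,0.08,0,0,-0.06,0.085, 0.1,0.008,0.11,0,0,-0.088,0.085, 0.119,0.009,0.14,0,0,-0.088,0.085, 0.119,0.009,0.17,0,0,-0.088,0.085, 0.119,0.009,0.18,0,0,-0.088,0.085, 0.119,0.009,0.18,0,0,-0.088,0.085]' 40; python3 go.py 0.5295 -0.1157 0.063 1.486
```

```text
clock: 4.83
tcp_pos: [0.5281, -0.1151, 0.1663]
orientation: [-3.139, 0.003, 1.488]
force: [-0.5, 0.2, -0.1]
finger_gap: 0.0852
shift [-0.0002  0.0017  0.1033] rot [-0.0025  0.0031  0.0021] at [ 0.5281 -0.1151  0.1663] [-3.139e+00  3.000e-03  1.488e+00] gap 0.0852 F [-0.5  0.2 -0.1] t 4.83
```

```bash
python3 -m inch '[0,0.001,0.02,0,0,0,0.085, 0,0.0015,0.045,0,0,0,0.085, 0,0.0015,0.07,0,0,0,0.085, 0,0.0015,0.09,0,0,0,0.085, 0,0.0015,0.103,0,0,0,0.085, 0,0.0015,0.103,0,0,0,0.085, 0,0.0015,0.103,0,0,0,0.05, 0,0.0015,0.103,0,0,0,0.045]' 40; python3 go.py 0.5295 -0.1157 0.063 1.486
python3 -m inch '[0,0,0,0,0,0,0.035, 0,0,0,0,0,0,0.03, 0,0,0,0,0,0,0.03, 0,0,0,0,0,0,0.03, 0,0,0,0,0,0,0.03, 0,0,0,0,0,0,0.03, 0,0,0,0,0,0,0.03, 0,0,0,0,0,0,0.03]' 40
```

```text
clock: 5.5
tcp_pos: [0.5307, -0.116, 0.065]
orientation: [3.141, 0.003, 1.488]
force: [0.0, 0.0, 0.1]
finger_gap: 0.0634
shift [ 0.0002 -0.0012  0.002 ] rot [0.0004 0.0031 0.0018] at [ 0.5307 -0.116   0.065 ] [3.141e+00 3.000e-03 1.488e+00] gap 0.0634 F [0.  0.  0.1] t 5.5
clock: 6.17
tcp_pos: [0.5296, -0.116, 0.0666]
orientation: [-3.14, 0.001, 1.488]
force: [-6.2, 1.4, 13.7]
finger_gap: 0.0302
```

The gap of 0.030 is less than 44 mm and there is an upward force, so something is off. I'll look before moving.

Run:
```python
from h import *
c=snap('scene','s3.png'); w=snap('wrist','w3.png')
a=cv2.imread('pics/s3.png')[170:340,130:320]
cv2.imwrite('pics/s3c.png',cv2.resize(a,None,fx=4,fy=3.5,interpolation=2))
print(bot.get_state()['finger_gap'],bot.get_state()['force'])
```

```text
0.030196258792330594 [-7.34598387  1.32456645 13.68440422]
```

View pics/s3c.png

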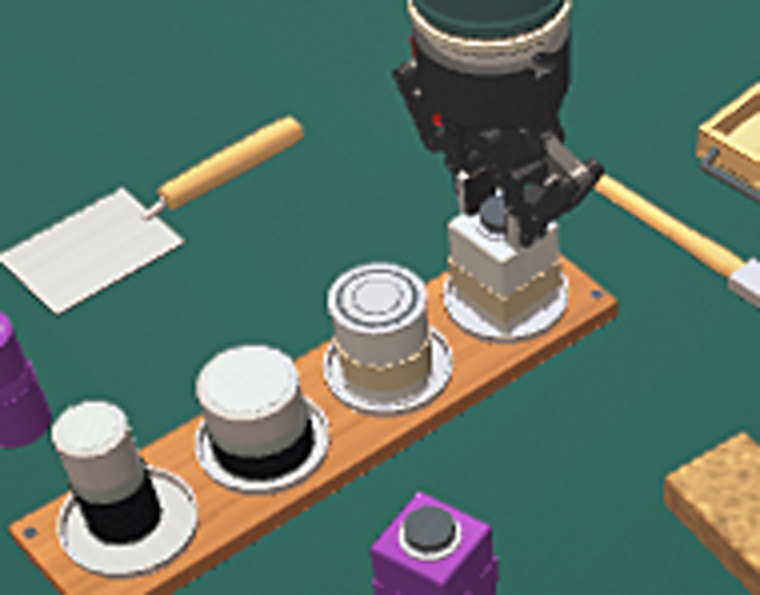

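View pics/w3.png

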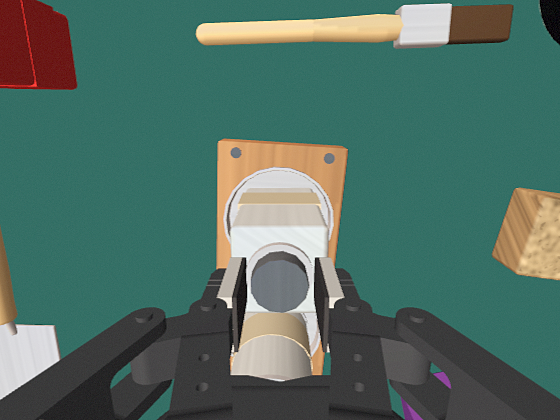

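Run:
```python
from h import *
w=bot.camera('wrist'); sc=bot.camera('scene'); s=bot.get_state(); M=R.from_euler('xyz',s['orientation'])
for z in [0,-.019,-.035]:
  for y in [-.022,-.015,0,.015,.022]:
    p=np.array(s['tcp_pos'])+M.apply([0,y,z]); print(z,y,proj(w,p).round(),((proj(sc,p)-[130,170])*[4,3.5]).round())
for p in [(.5104,-.0933,.1),(.5518,-.0965,.1),(.53,-.1157,.113)]: print(proj(w,p),((proj(sc,p)-[130,170])*[4,3.5]).round())
print(s['qpos'],s['force'])
a=w['pixels'][210:400,190:370]; cv2.imwrite('pics/w4.png',cv2.resize(a,None,fx=4,fy=3.1,interpolation=2))
```

```text
0 -0.022 [240. 247.] [473. 236.]
0 -0.015 [253. 247.] [481. 242.]
0 0 [280. 247.] [500. 256.]
0 0.015 [308. 246.] [518. 269.]
0 0.022 [321. 246.] [527. 276.]
-0.019 -0.022 [236. 261.] [472. 217.]
-0.019 -0.015 [250. 261.] [480. 224.]
-0.019 0 [281. 261.] [499. 237.]
-0.019 0.015 [311. 261.] [518. 251.]
-0.019 0.022 [325. 261.] [527. 257.]
-0.035 -0.022 [232. 276.] [470. 201.]
-0.035 -0.015 [247. 276.] [479. 208.]
-0.035 0 [281. 276.] [498. 221.]
-0.035 0.015 [314. 276.] [517. 235.]
-0.035 0.022 [329. 276.] [526. 241.]
[232.42417771 230.94984342] [500. 186.]
[327.36110076 230.40696265] [553. 222.]
[281.35162887 288.06707469] [498. 209.]
[-0.34685087  0.52998793  0.63923307  1.99880397 -0.45214938  0.75718227
  0.47999838] [-6.56355242  0.3165878  14.42014181]
```

View pics/w4.png

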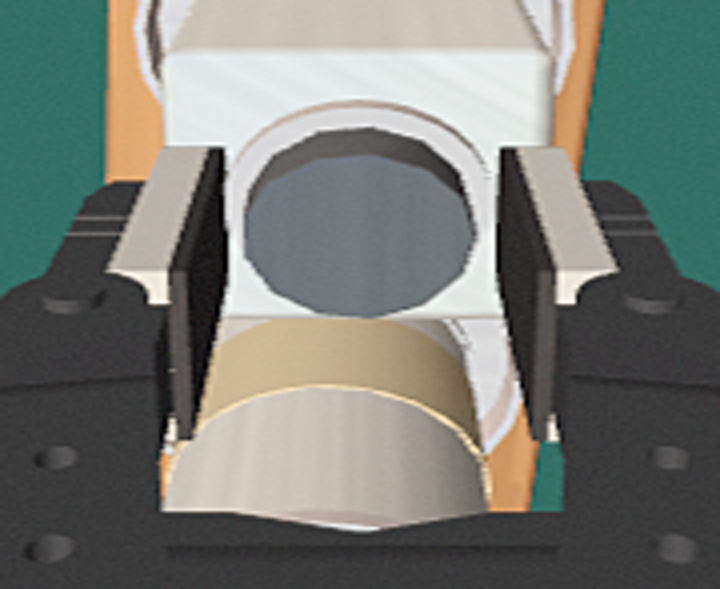

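Run:
```python
from h import *
import pickle
W1=pickle.load(open('w1.pkl','rb')); W2=pickle.load(open('w2.pkl','rb'))
w=bot.camera('wrist'); s=bot.get_state()
def rel(c,pos,ori):
    M=R.from_euler('xyz',ori).as_matrix(); E=np.array(c['extrinsics'])
    o=-E[:3,:3].T@E[:3,3]; return M.T@(o-pos), (E[:3,:3]@M).round(3).tolist()
print(rel(W1,[0.4497,0.3969,0.3473],[-3.141,.001,1.403]))
print(rel(W2,[0.50013,-0.23169,0.34866],[3.1387,.0026,1.3979]))
print(rel(w,s['tcp_pos'],s['orientation']))
def pr(c,pos,ori,p): return proj(c,np.array(pos)+R.from_euler('xyz',ori).apply(p)).round()
for z in [0,-.013,-.03,-.045]:
  print(z,pr(W1,[0.4497,0.3969,0.3473],[-3.141,.001,1.403],[.011,.0425,z]),pr(w,s['tcp_pos'],s['orientation'],[.011,.015,z]),pr(w,s['tcp_pos'],s['orientation'],[.011,-.015,z]))
```

```text
(array([ 7.22012801e-02, -1.13734300e-04, -1.76735680e-01]), [[-0.001, 1.0, -0.0], [-0.959, -0.001, -0.284], [-0.284, -0.0, 0.959]])
(array([ 6.74164800e-02,  5.46873427e-05, -1.76467807e-01]), [[-0.005, 1.0, -0.0], [-0.958, -0.005, -0.287], [-0.287, -0.001, 0.958]])
(array([ 7.23289980e-02, -1.54117759e-04, -1.76657559e-01]), [[-0.001, 1.0, 0.0], [-0.959, -0.0, -0.284], [-0.284, -0.0, 0.959]])
0 [359. 227.] [308. 227.] [253. 228.]
-0.013 [365. 236.] [310. 236.] [251. 236.]
-0.03 [374. 249.] [313. 249.] [248. 249.]
-0.045 [383. 263.] [317. 263.] [244. 263.]
```

The fingertip edges in the wrist picture (row 258) project to about 35–40 mm behind the reported TCP, both here and in the first wrist view. The 14 N push fits as well: the tips are standing on the tin's top at z≈0.10 with the TCP at 0.067. So the real finger ends sit about 34 mm behind the TCP reading. I'll open, rise and check against a measured edge before going lower.

```bash
python3 -m inch '[0,0,0,0,0,0,0.04, 0,0,-0.01,0,0,0,0.05, 0,0,-0.02,0,0,0,0.06, 0,0,-0.03,0,0,0,0.07, 0,0,-0.04,0,0,0,0.085, 0,0,-0.04,0,0,0,0.085, 0,0,-0.04,0,0,0,0.085, 0,0,-0.04,0,0,0,0.085]' 40; python3 go.py 0.5295 -0.1157 0.042 1.486
python3 - <<'E'
from h import *
w=snap('wrist','w5.png');c=snap('scene','s5.png')
s=bot.get_state()
for t in ['square_tin']:
    for n,k in [('w',w),('s',c)]:
      for m in bot.mark_of(k,t)[:3]: print(n,round(m['p'],2),np.round(m['location'],4))
for z in [0,-.02,-.035,-.045,-.055]:
  for y in (.0425,-.0425): print(z,y,proj(w,np.array(s['tcp_pos'])+R.from_euler('xyz',s['orientation']).apply([.011,y,z])).round(), proj(c,np.array(s['tcp_pos'])+R.from_euler('xyz',s['orientation']).apply([-.011,y,z])).round())
E
```

```text
clock: 7.08
tcp_pos: [0.5295, -0.1157, 0.1065]
orientation: [-3.14, 0.001, 1.488]
force: [1.1, 0.6, -0.0]
finger_gap: 0.0851
shift [0.0001 0.0001 0.0645] rot [-0.0015  0.0011  0.0019] at [ 0.5295 -0.1157  0.1065] [-3.140e+00  1.000e-03  1.488e+00] gap 0.0851 F [ 1.1  0.6 -0. ] t 7.08
w 0.77 [ 0.5273 -0.1125  0.015 ]
w 0.58 [ 3.836e-01 -2.000e-04  2.000e-04]
s 0.57 [ 0.5223 -0.1138  0.0193]
s 0.57 [ 0.6396 -0.2869  0.0014]
0 0.0425 [359. 227.] [264. 246.]
0 -0.0425 [201. 227.] [237. 224.]
-0.02 0.0425 [368. 241.] [264. 240.]
-0.02 -0.0425 [192. 241.] [237. 218.]
-0.035 0.0425 [376. 253.] [264. 235.]
-0.035 -0.0425 [184. 253.] [236. 213.]
-0.045 0.0425 [382. 263.] [264. 232.]
-0.045 -0.0425 [178. 263.] [236. 210.]
-0.055 0.0425 [390. 274.] [264. 229.]
-0.055 -0.0425 [170. 274.] [236. 207.]
```

View pics/w5.png

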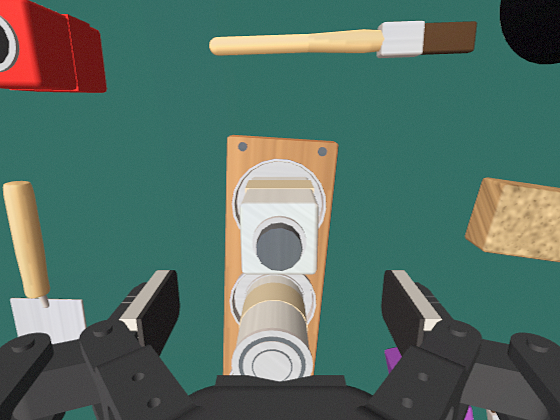

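View pics/s5.png

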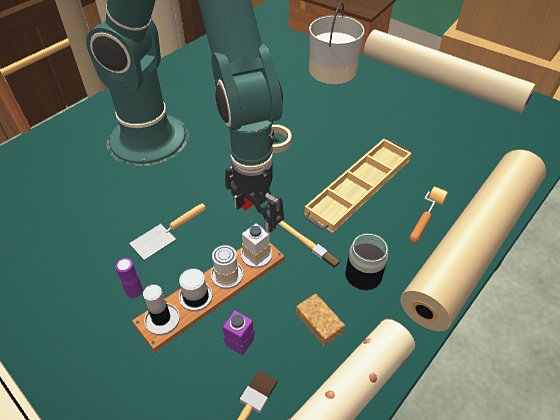

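```bash
python3 - <<'E'
from h import *
w=bot.camera('wrist'); s=bot.get_state()
for x in (.038,.0425):
  for z in (-.073,-.09,-.108,-.115): print(x,z,[proj(w,np.array(s['tcp_pos'])+R.from_euler('xyz',s['orientation']).apply([x,y,z])).round() for y in (-.038,.038)])
E
python3 -m inch '[0,0,0.015,0,0,0,0.085, 0,0,0.03,0,0,0,0.085, 0,0,0.045,0,0,0,0.085, 0,0,0.055,0,0,0,0.085, 0,0,0.062,0,0,0,0.085, 0,0,0.064,0,0,0,0.085, 0,0,0.064,0,0,0,0.085, 0,0,0.064,0,0,0,0.085]' 40; python3 go.py 0.5295 -0.1157 0.036 1.486
```

```text
0.038 -0.073 [array([160., 223.]), array([402., 223.])]
0.038 -0.09 [array([139., 243.]), array([423., 243.])]
0.038 -0.108 [array([106., 273.]), array([456., 273.])]
0.038 -0.115 [array([ 89., 289.]), array([473., 289.])]
0.0425 -0.073 [array([158., 209.]), array([403., 209.])]
0.0425 -0.09 [array([137., 227.]), array([425., 227.])]
0.0425 -0.108 [array([103., 254.]), array([459., 254.])]
0.0425 -0.115 [array([ 86., 269.]), array([476., 269.])]
clock: 8.0
tcp_pos: [0.5295, -0.1163, 0.0425]
orientation: [-3.14, 0.002, 1.487]
force: [-0.3, -0.6, -0.4]
finger_gap: 0.0846
shift [ 0.0006 -0.0001  0.0065] rot [-0.0017  0.0017  0.0013] at [ 0.5295 -0.1163  0.0425] [-3.140e+00  2.000e-03  1.487e+00] gap 0.0846 F [-0.3 -0.6 -0.4] t 8.0
```

```bash
python3 -m inch '[0.0006,0,0.004,0,0,0,0.085, 0.0006,0,0.008,0,0,0,0.085, 0.0006,0,0.008,0,0,0,0.06, 0.0006,0,0.008,0,0,0,0.05, 0.0006,0,0.008,0,0,0,0.035, 0.0006,0,0.008,0,0,0,0.035, 0.0006,0,0.008,0,0,0,0.035, 0.0006,0,0.008,0,0,0,0.035]' 40
python3 -m inch '[0,0,0,0,0,0,0.035, 0,0,0,0,0,0,0.035, 0,0,0,0,0,0,0.035, 0,0,0,0,0,0,0.035, 0,0,0,0,0,0,0.035, 0,0,0,0,0,0,0.035, 0,0,0,0,0,0,0.035, 0,0,0,0,0,0,0.035]' 40;  python3 go.py 0.5295 -0.1157 0.034 1.486
python3 - <<'E'
from h import *
snap('wrist','w6.png')
E
```

```text
clock: 8.67
tcp_pos: [0.5295, -0.1157, 0.0347]
orientation: [-3.14, 0.001, 1.487]
force: [-0.4, -0.5, 1.9]
finger_gap: 0.0435
clock: 9.33
tcp_pos: [0.5295, -0.1158, 0.0348]
orientation: [-3.14, 0.002, 1.487]
force: [-1.0, 0.1, 1.2]
finger_gap: 0.0438
shift [ 0.0001 -0.0001  0.0008] rot [-0.0017  0.0015  0.0012] at [ 0.5295 -0.1158  0.0348] [-3.140e+00  2.000e-03  1.487e+00] gap 0.0438 F [-1.   0.1  1.2] t 9.33
```

View pics/w6.png

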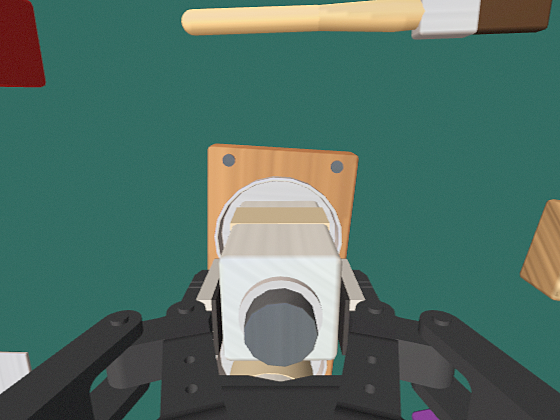

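The tin is gripped across its flats (gap 0.0438, both pads on the body in the picture). I'll lift it.

```bash
python3 -m inch '[0,0,-0.006,0,0,0,0.035, 0,0,-0.015,0,0,0,0.035, 0,0,-0.03,0,0,0,0.035, 0,0,-0.045,0,0,0,0.035, 0,0,-0.065,0,0,0,0.035, 0,0,-0.085,0,0,0,0.035, 0,0,-0.10,0,0,0,0.035, 0,0,-0.11,0,0,0,0.035]' 50;  python3 go.py 0.576 0.362 0.145 1.549
python3 - <<'E'
from h import *
snap('scene','s7.png')
E
```

```text
clock: 10.05
tcp_pos: [0.5304, -0.1158, 0.1469]
orientation: [3.141, 0.001, 1.487]
force: [-0.3, 0.3, -2.8]
finger_gap: 0.0433
shift [0.48   0.0055 0.0013] rot [ 0.0007  0.0013 -0.0619] at [ 0.5304 -0.1158  0.1469] [3.141e+00 1.000e-03 1.487e+00] gap 0.0433 F [-0.3  0.3 -2.8] t 10.05
```

View pics/s7.png

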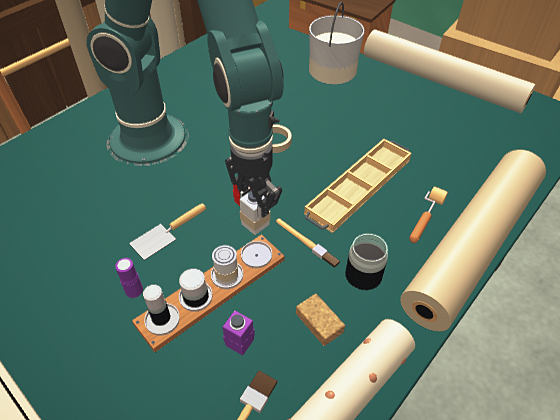

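The tin hangs upright at (255,212) and its lid is empty. I'll carry it to bay 1.

```bash
python3 -m inch '[0.015,0,0,0,0,-0.01,0.035, 0.04,0,0,0,0,-0.02,0.035, 0.075,0.001,0,0,0,-0.03,0.035, 0.11,0.002,0,0,0,-0.04,0.035, 0.145,0.002,0,0,0,-0.05,0.035, 0.18,0.003,0,0,0,-0.06,0.035, 0.215,0.003,0,0,0,-0.06,0.035, 0.25,0.003,0,0,0,-0.06,0.035]' 50;  python3 go.py 0.576 0.362 0.12 1.549
```

```text
clock: 10.77
tcp_pos: [0.5545, 0.1345, 0.1472]
orientation: [3.14, 0.001, 1.547]
force: [0.1, 0.3, -2.2]
finger_gap: 0.0433
shift [0.2279 0.016  0.0269] rot [ 0.0017  0.0014 -0.002 ] at [0.5545 0.1345 0.1472] [3.140e+00 1.000e-03 1.547e+00] gap 0.0433 F [ 0.1  0.3 -2.2] t 10.77
```

```bash
python3 -m inch '[0.035,0.003,0,0,0,0,0.035, 0.07,0.006,0,0,0,0,0.035, 0.105,0.009,0,0,0,0,0.035, 0.14,0.012,0,0,0,0,0.035, 0.17,0.014,0,0,0,0,0.035, 0.2,0.016,0,0,0,0,0.035, 0.22,0.016,0,0,0,0,0.035, 0.228,0.016,0,0,0,0,0.035]' 50;  python3 go.py 0.576 0.362 0.021 1.549
python3 - <<'E'
from h import *
snap('scene','s8.png'); snap('wrist','w8.png'); snap('top','t8.png')
E
```

```text
clock: 11.43
tcp_pos: [0.5741, 0.3666, 0.1453]
orientation: [-3.142, 0.001, 1.552]
force: [-0.3, 1.2, -2.7]
finger_gap: 0.0433
shift [-0.0045  0.0019  0.1243] rot [-0.0001  0.0009  0.0033] at [0.5741 0.3666 0.1453] [-3.142e+00  1.000e-03  1.552e+00] gap 0.0433 F [-0.3  1.2 -2.7] t 11.43
```

View pics/w8.png

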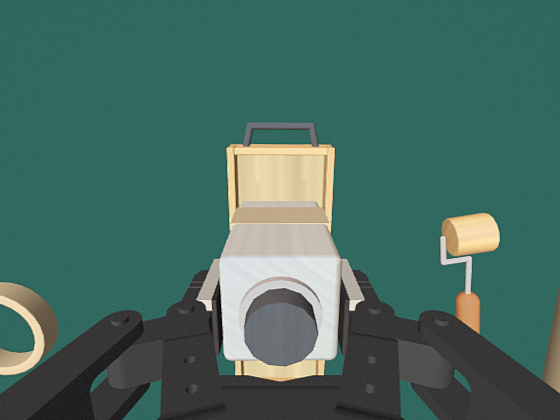

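View pics/s8.png

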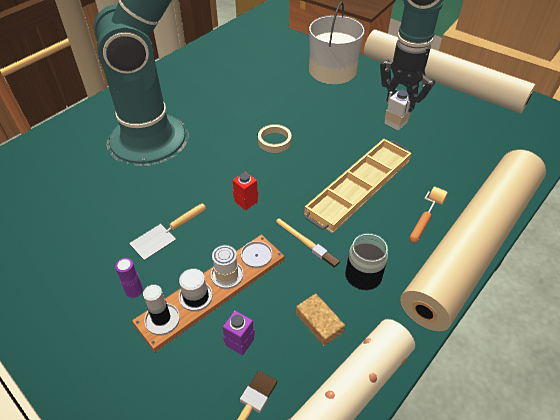

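The tin is centred across the tray (tray at columns 229–334, tin at 281). I'll lower it, with the last part slow.

```bash
python3 -m inch '[-0.0045,0.002,0.012,0,0,0,0.035, -0.0045,0.002,0.03,0,0,0,0.035, -0.0045,0.002,0.05,0,0,0,0.035, -0.0045,0.002,0.07,0,0,0,0.035, -0.0045,0.002,0.09,0,0,0,0.035, -0.0045,0.002,0.105,0,0,0,0.035, -0.0045,0.002,0.115,0,0,0,0.035, -0.0045,0.002,0.116,0,0,0,0.035]' 50;  python3 go.py 0.576 0.362 0.021 1.549
python3 -m inch '[0,0,0.001,0,0,0,0.035, 0,0,0.002,0,0,0,0.035, 0,0,0.003,0,0,0,0.035, 0,0,0.004,0,0,0,0.035, 0,0,0.005,0,0,0,0.035, 0,0,0.006,0,0,0,0.035, 0,0,0.007,0,0,0,0.035, 0,0,0.007,0,0,0,0.035]' 50;  python3 go.py 0.576 0.362 0.021 1.549
```

```text
clock: 12.25
tcp_pos: [0.5765, 0.3536, 0.0275]
orientation: [-3.139, 0.006, 1.545]
force: [0.6, -0.4, -2.7]
finger_gap: 0.0434
shift [ 0.0085 -0.0007  0.0065] rot [-0.0023  0.0064 -0.0038] at [0.5765 0.3536 0.0275] [-3.139  0.006  1.545] gap 0.0434 F [ 0.6 -0.4 -2.7] t 12.25
clock: 12.92
tcp_pos: [0.5766, 0.3538, 0.021]
orientation: [-3.14, 0.006, 1.545]
force: [-0.8, 0.6, 0.3]
finger_gap: 0.0434
shift [ 0.0082 -0.0008 -0.0001] rot [-0.002   0.0059 -0.0036] at [0.5766 0.3538 0.021 ] [-3.14   0.006  1.545] gap 0.0434 F [-0.8  0.6  0.3] t 12.92
```

```bash
python3 -m inch '[0,0,0.0005,0,0,0,0.035, 0,0,0.001,0,0,0,0.035, 0,0,0.001,0,0,0,0.035, 0,0,0.001,0,0,0,0.05, 0,0,0.001,0,0,0,0.06, 0,0,0.001,0,0,0,0.075, 0,0,0.001,0,0,0,0.085, 0,0,0.001,0,0,0,0.085]' 50
python3 -m inch '[0,0,-0.005,0,0,0,0.085, 0,0,-0.02,0,0,0,0.085, 0,0,-0.045,0,0,0,0.085, 0,0,-0.075,0,0,0,0.085, 0,0,-0.105,0,0,0,0.085, 0,0,-0.135,0,0,0,0.085, 0,0,-0.155,0,0,0,0.085, 0,0,-0.16,0,0,0,0.085]'
python3 - <<'E'
from h import *
c=snap('scene','s9.png'); t=snap('top','t9.png'); snap('wrist','w9.png')
for k in (c,t): print([(round(m['p'],2),np.round(m['location'],3)) for m in bot.mark_of(k,'square_tin')[:3]])
E
python3 go.py 0.5175 -0.2004 0.18 1.40
```

```text
clock: 13.58
tcp_pos: [0.5767, 0.3538, 0.0199]
orientation: [-3.14, 0.006, 1.545]
force: [0.1, -0.4, -0.5]
finger_gap: 0.0852
clock: 14.25
tcp_pos: [0.5795, 0.3557, 0.1859]
orientation: [3.137, 0.001, 1.545]
force: [0.7, 0.5, 0.3]
finger_gap: 0.0849
[(0.98, array([0.574, 0.358, 0.008])), (0.71, array([ 0.387,  0.005, -0.002])), (0.7, array([ 0.64 , -0.286, -0.   ]))]
[(0.84, array([0.387, 0.002, 0.003])), (0.7, array([ 0.645, -0.291,  0.001])), (0.63, array([0.58 , 0.357, 0.002]))]
shift [-0.5561 -0.0444  0.0027] rot [-0.0034  0.0076  0.1454] at [0.576  0.3544 0.1784] [-3.138  0.007  1.545] gap 0.0849 F [-0.5 -0.4 -0.2] t 14.5
```

View pics/w9.png

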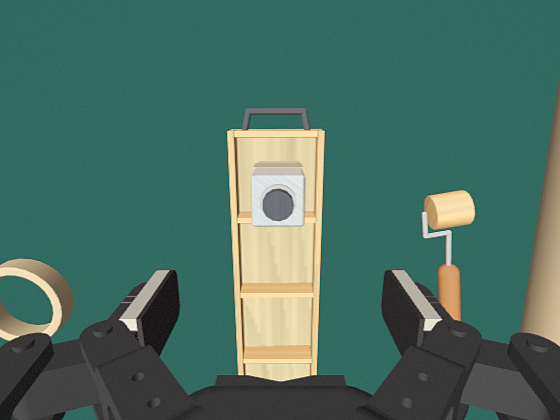

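Square tin is upright in bay 1 (258–302, 165–225). The lever tin is next.

```bash
python3 -m inch '[-0.02,-0.002,0,0,0,0.02,0.085, -0.055,-0.004,0,0,0,0.04,0.085, -0.09,-0.007,0,0,0,0.06,0.085, -0.13,-0.01,0,0,0,0.08,0.085, -0.17,-0.013,0,0,0,0.1,0.085, -0.21,-0.016,0,0,0,0.12,0.085, -0.25,-0.02,0,0,0,0.145,0.085, -0.29,-0.023,0,0,0,0.145,0.085]'
python3 go.py 0.5175 -0.2004 0.14 1.40
```

```text
clock: 15.17
tcp_pos: [0.544, 0.0631, 0.1793]
orientation: [-3.136, 0.009, 1.4]
force: [1.1, 0.1, 0.2]
finger_gap: 0.0849
shift [-0.2638  0.019   0.0417] rot [-0.0053  0.0093 -0.0004] at [0.544  0.0631 0.1793] [-3.136  0.009  1.4  ] gap 0.0849 F [1.1 0.1 0.2] t 15.17
```

```bash
python3 -m inch '[-0.04,0.003,0,-0.005,0.009,0,0.085, -0.08,0.006,0,-0.005,0.009,0,0.085, -0.12,0.009,0.01,-0.005,0.009,0,0.085, -0.16,0.012,0.02,-0.005,0.009,0,0.085, -0.2,0.015,0.03,-0.005,0.009,0,0.085, -0.235,0.018,0.04,-0.005,0.009,0,0.085, -0.264,0.019,0.042,-0.005,0.009,0,0.085, -0.264,0.019,0.042,-0.005,0.009,0,0.085]'
python3 - <<'E'
from h import *
w=snap('wrist','w10.png')
for m in bot.mark_of(w,'lever_tin')[:3]: print(round(m['p'],2),np.round(m['location'],4))
E
python3 go.py 0.5175 -0.2004 0.033 1.40
```

```text
clock: 15.83
tcp_pos: [0.514, -0.2078, 0.1383]
orientation: [-3.139, 0.005, 1.39]
force: [-0.3, -1.1, -0.7]
finger_gap: 0.0846
0.58 [ 0.5175 -0.2031  0.022 ]
0.33 [ 0.4872 -0.363   0.0192]
shift [0.0016 0.0015 0.1054] rot [-0.003   0.0007 -0.0038] at [ 0.5161 -0.2017  0.1384] [-3.139e+00  1.000e-03  1.396e+00] gap 0.0851 F [0.1 1.2 0.5] t 15.93
```

View pics/w10.png

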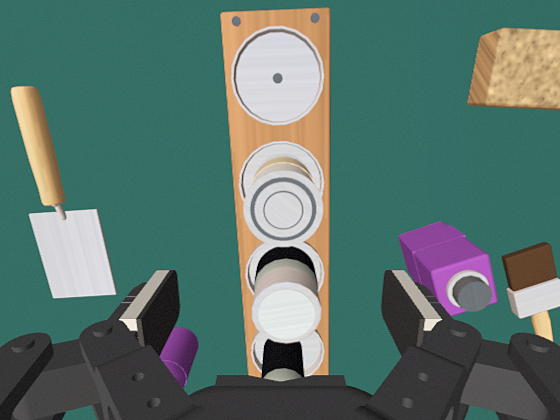

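The lever tin is centred between the jaws at (283,208), and the look-alikes are well outside the fingers. Descending.

```bash
python3 -m inch '[0.0016,0.0015,0.02,0,0,0,0.085, 0.0016,0.0015,0.045,0,0,0,0.085, 0.0016,0.0015,0.07,0,0,0,0.085, 0.0016,0.0015,0.09,0,0,0,0.085, 0.0016,0.0015,0.105,0,0,0,0.085, 0.0016,0.0015,0.105,0,0,0,0.085, 0.0016,0.0015,0.105,0,0,0,0.07, 0.0016,0.0015,0.105,0,0,0,0.06]' 50
python3 -m inch '[0,0,0,0,0,0,0.055, 0,0,0,0,0,0,0.04, 0,0,0,0,0,0,0.04, 0,0,0,0,0,0,0.04, 0,0,0,0,0,0,0.04, 0,0,0,0,0,0,0.04, 0,0,0,0,0,0,0.04, 0,0,0,0,0,0,0.04]' 50
python3 go.py 0.5175 -0.2004 0.033 1.40
```

```text
clock: 16.6
tcp_pos: [0.5183, -0.1997, 0.034]
orientation: [-3.139, 0.001, 1.398]
force: [0.1, -0.8, 0.0]
finger_gap: 0.0633
clock: 17.27
tcp_pos: [0.5191, -0.1995, 0.0354]
orientation: [-3.141, -0.0, 1.398]
force: [-1.4, 1.5, 6.3]
finger_gap: 0.0476
shift [-0.0012 -0.0015  0.0024] rot [-0.0003 -0.0003 -0.0022] at [ 0.5191 -0.1995  0.0354] [-3.141 -0.     1.398] gap 0.0476 F [-1.4  1.5  6.3] t 17.27
```

The gap is 47.6 mm with 6 N upward, where I'd expect about 50–52 mm. I'll check before lifting.

```bash
python3 - <<'E'
from h import *
w=snap('wrist','w11.png'); c=snap('scene','s11.png')
cv2.imwrite('pics/s11c.png',cv2.resize(c['pixels'][180:320,130:300],None,fx=4,fy=4,interpolation=2))
E
python3 go.py 0.5175 -0.2004 0.033 1.40
```

```text
shift [-0.0012 -0.0015  0.0024] rot [-0.0003 -0.0003 -0.0022] at [ 0.5192 -0.1995  0.0354] [-3.141 -0.     1.398] gap 0.0477 F [-1.   1.1  5.2] t 17.37
```

View pics/w11.png

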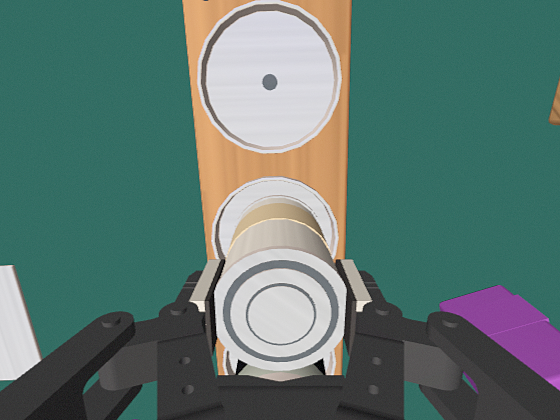

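View pics/s11c.png

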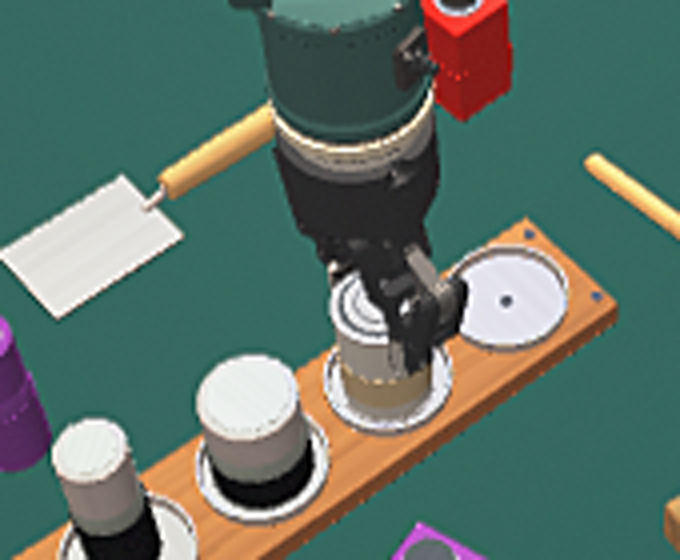

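Run:
```python
from h import *
w=bot.camera('wrist'); s=bot.get_state(); M=R.from_euler('xyz',s['orientation'])
for x in (-.01,0,.01,.02): print(x,proj(w,np.array(s['tcp_pos'])+M.apply([x,0,s['tcp_pos'][2]-.098])).round(1))
print(s['finger_gap'],s['force'],s['clock'])
```

```text
-0.01 [280.6 333.1]
0 [280.6 310.2]
0.01 [280.6 286.2]
0.02 [280.6 261.1]
0.047726586074076864 [-1.73483842  1.16960758  7.5440104 ] 17.4167
```

The lid's ring centre (281,313) matches the tool axis (281,310), so the grip is centred. The smaller gap comes from gripping below the rim bead. I'll do a slow trial lift.

```bash
python3 -m inch '[0,0,-0.002,0,0,0,0.04, 0,0,-0.004,0,0,0,0.04, 0,0,-0.007,0,0,0,0.04, 0,0,-0.011,0,0,0,0.04, 0,0,-0.015,0,0,0,0.04, 0,0,-0.02,0,0,0,0.04, 0,0,-0.025,0,0,0,0.04, 0,0,-0.025,0,0,0,0.04]' 60
python3 - <<'E'
from h import *
w=snap('wrist','w12.png'); c=snap('scene','s12.png')
cv2.imwrite('pics/s12c.png',cv2.hconcat([cv2.resize(c['pixels'][180:320,150:280],(390,420),interpolation=2),cv2.resize(w['pixels'],(400,420))]))
print(bot.get_state()['force'],bot.get_state()['finger_gap'])
E
```

```text
clock: 18.08
tcp_pos: [0.5199, -0.1998, 0.0615]
orientation: [3.14, -0.0, 1.398]
force: [0.2, -0.9, -2.2]
finger_gap: 0.0473
[ 0.54537581  0.19696997 -2.28067126] 0.04785780492687597
```

View pics/s12c.png

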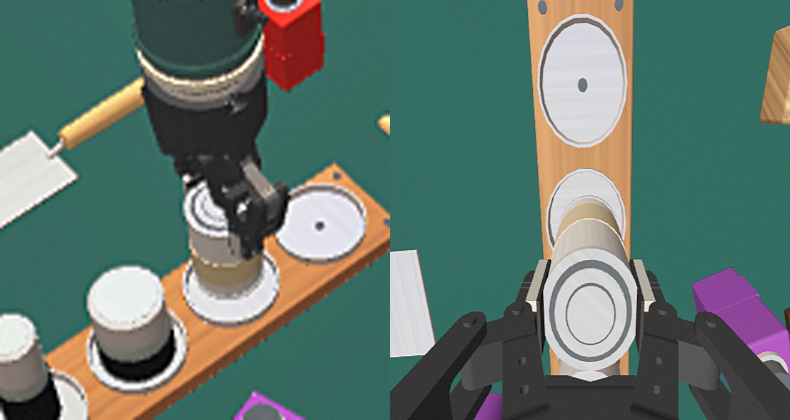

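The tin is held and upright. I'll carry it to bay 2.

```bash
python3 -m inch '[0,0,-0.01,0,0,0,0.04, 0,0,-0.03,0,0,0,0.04, 0,0,-0.055,0,0,0,0.04, 0.02,0,-0.075,0,0,-0.02,0.04, 0.05,0,-0.085,0,0,-0.04,0.04, 0.085,0,-0.085,0,0,-0.06,0.04, 0.12,0,-0.085,0,0,-0.08,0.04, 0.155,0,-0.085,0,0,-0.1,0.04]' 60
python3 go.py 0.574 0.278 0.14 1.549
```

```text
clock: 18.85
tcp_pos: [0.5461, -0.0454, 0.1467]
orientation: [3.14, -0.001, 1.498]
force: [-0.2, 0.4, -2.2]
finger_gap: 0.0475
shift [0.3246 0.0043 0.007 ] rot [ 0.0012 -0.0009 -0.051 ] at [ 0.5461 -0.0454  0.1467] [ 3.140e+00 -1.000e-03  1.498e+00] gap 0.0475 F [-0.2  0.4 -2.2] t 18.85
```

```bash
python3 -m inch '[0.035,0,0,0,0,-0.01,0.04, 0.075,0.001,0,0,0,-0.02,0.04, 0.115,0.002,0,0,0,-0.03,0.04, 0.155,0.002,0,0,0,-0.04,0.04, 0.195,0.003,0,0,0,-0.05,0.04, 0.23,0.004,0,0,0,-0.05,0.04, 0.265,0.004,0,0,0,-0.05,0.04, 0.29,0.004,0,0,0,-0.05,0.04]' 60
python3 -m inch '[0.015,0,0,0,0,0,0.04, 0.025,0,0,0,0,0,0.04, 0.032,0,0,0,0,0,0.04, 0.032,0,0,0,0,0,0.04, 0.032,0,0,0,0,0,0.04, 0.032,0,0,0,0,0,0.04, 0.032,0,0,0,0,0,0.04, 0.032,0,0,0,0,0,0.04]'
python3 go.py 0.574 0.278 0.0215 1.549
python3 - <<'E'
from h import *
w=snap('wrist','w13.png')
E
```

```text
clock: 19.52
tcp_pos: [0.5706, 0.2478, 0.1471]
orientation: [3.141, -0.002, 1.551]
force: [0.6, -0.4, -2.2]
finger_gap: 0.0474
clock: 20.18
tcp_pos: [0.5715, 0.2783, 0.1474]
orientation: [3.14, -0.002, 1.549]
force: [0.3, -0.3, -1.7]
finger_gap: 0.0477
shift [-0.0005  0.0023  0.1259] rot [ 0.0011 -0.0018  0.0003] at [0.5715 0.2783 0.1474] [ 3.140e+00 -2.000e-03  1.549e+00] gap 0.0477 F [ 0.3 -0.3 -1.7] t 20.18
```

View pics/w13.png

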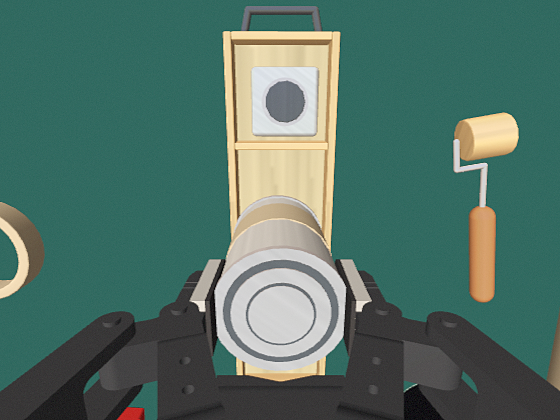

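The tin is above bay 2 and clear of the square tin at (285,100). I'll lower it.

```bash
python3 -m inch '[0,0.002,0.012,0,0,0,0.04, 0,0.002,0.03,0,0,0,0.04, 0,0.002,0.05,0,0,0,0.04, 0,0.002,0.07,0,0,0,0.04, 0,0.002,0.09,0,0,0,0.04, 0,0.002,0.108,0,0,0,0.04, 0,0.002,0.118,0,0,0,0.04, 0,0.002,0.118,0,0,0,0.04]' 60
python3 -m inch '[0,0,0.001,0,0,0,0.04, 0,0,0.002,0,0,0,0.04, 0,0,0.003,0,0,0,0.04, 0,0,0.004,0,0,0,0.04, 0,0,0.005,0,0,0,0.04, 0,0,0.006,0,0,0,0.04, 0,0,0.007,0,0,0,0.04, 0,0,0.007,0,0,0,0.04]' 60
python3 go.py 0.574 0.278 0.0215 1.549
```

```text
clock: 20.9
tcp_pos: [0.5717, 0.2777, 0.0263]
orientation: [-3.138, 0.001, 1.549]
force: [-0.6, 0.1, -3.0]
finger_gap: 0.0473
clock: 21.57
tcp_pos: [0.5722, 0.2782, 0.0215]
orientation: [-3.139, -0.001, 1.55]
force: [-4.6, -1.1, 10.7]
finger_gap: 0.048
shift [-0.0002  0.0018 -0.    ] rot [-0.0028 -0.0008  0.0006] at [0.5722 0.2782 0.0215] [-3.139e+00 -1.000e-03  1.550e+00] gap 0.048 F [-4.6 -1.1 10.7] t 21.57
```

In contact with the floor at 10.7 N. I'll release in place and retreat.

```bash
python3 -m inch '[0,0,-0.001,0,0,0,0.04, 0,0,-0.001,0,0,0,0.045, 0,0,-0.001,0,0,0,0.052, 0,0,-0.001,0,0,0,0.06, 0,0,-0.001,0,0,0,0.07, 0,0,-0.001,0,0,0,0.085, 0,0,-0.001,0,0,0,0.085, 0,0,-0.001,0,0,0,0.085]' 50
python3 -m inch '[0,0,-0.005,0,0,0,0.085, 0,0,-0.02,0,0,0,0.085, 0,0,-0.045,0,0,0,0.085, 0,0,-0.075,0,0,0,0.085, 0,0,-0.105,0,0,0,0.085, 0,0,-0.135,0,0,0,0.085, 0,0,-0.155,0,0,0,0.085, 0,0,-0.155,0,0,0,0.085]'
python3 - <<'E'
from h import *
c=snap('scene','s14.png'); t=snap('top','t14.png')
for k in (c,t):
  for n in ('square_tin','lever_tin'): print(n,[(round(m['p'],2),np.round(m['location'],3)) for m in bot.mark_of(k,n)[:3]])
cv2.imwrite('pics/s14c.png',cv2.hconcat([cv2.resize(c['pixels'][110:240,290:430],(400,371),interpolation=2),cv2.resize(t['pixels'][120:220,90:290],(400,371))]))
E
python3 go.py 0.5065 -0.2795 0.14 1.40
```

```text
clock: 22.23
tcp_pos: [0.5723, 0.2782, 0.0224]
orientation: [-3.139, -0.001, 1.55]
force: [-0.2, 0.0, 0.2]
finger_gap: 0.0849
clock: 22.9
tcp_pos: [0.5759, 0.2789, 0.1841]
orientation: [3.136, -0.006, 1.549]
force: [0.3, -1.0, 0.5]
finger_gap: 0.0845
square_tin [(0.95, array([ 0.387,  0.004, -0.001])), (0.76, array([0.568, 0.356, 0.006])), (0.58, array([ 0.645, -0.285,  0.   ]))]
lever_tin [(0.82, array([ 0.567,  0.277, -0.001]))]
square_tin [(0.85, array([ 0.644, -0.293,  0.   ])), (0.73, array([0.384, 0.002, 0.002])), (0.65, array([0.578, 0.352, 0.003]))]
lever_tin [(0.83, array([0.57 , 0.28 , 0.009])), (0.38, array([ 0.489, -0.36 ,  0.021]))]
shift [-0.5586 -0.0533  0.0369] rot [-0.0045  0.0008  0.1496] at [0.5718 0.2778 0.1763] [-3.137e+00  1.000e-03  1.550e+00] gap 0.0849 F [-0.6 -1.1 -0.2] t 23.2
```

View pics/s14c.png

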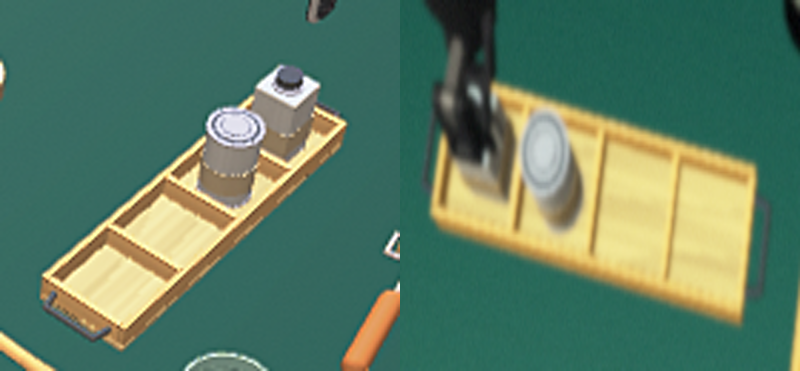

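Both are upright in bays 1 and 2. The wide jar is next.

```bash
python3 -m inch '[-0.02,-0.002,0,0,0,0.02,0.085, -0.055,-0.004,0,0,0,0.04,0.085, -0.09,-0.007,0,0,0,0.06,0.085, -0.13,-0.01,0,0,0,0.08,0.085, -0.17,-0.014,0,0,0,0.1,0.085, -0.21,-0.018,0,0,0,0.12,0.085, -0.25,-0.022,0,0,0,0.15,0.085, -0.29,-0.026,0,0,0,0.15,0.085]'
python3 -m inch '[-0.04,0,0,0,0,0,0.085, -0.08,0.003,0,0,0,0,0.085, -0.12,0.006,0,0,0,0,0.085, -0.16,0.009,0.01,0,0,0,0.085, -0.2,0.012,0.02,0,0,0,0.085, -0.23,0.014,0.03,0,0,0,0.085, -0.25,0.015,0.034,0,0,0,0.085, -0.26,0.016,0.036,0,0,0,0.085]'
python3 go.py 0.5065 -0.2795 0.14 1.40
```

```text
clock: 23.87
tcp_pos: [0.5386, -0.0135, 0.1759]
orientation: [-3.136, 0.002, 1.398]
force: [0.3, -0.7, -0.5]
finger_gap: 0.085
clock: 24.53
tcp_pos: [0.5071, -0.2758, 0.1389]
orientation: [-3.133, 0.003, 1.393]
force: [0.2, 1.1, 0.7]
finger_gap: 0.0851
shift [-0.0037  0.0001 -0.0011] rot [-0.0088  0.0035 -0.0066] at [ 0.5071 -0.2758  0.1389] [-3.133e+00  3.000e-03  1.393e+00] gap 0.0851 F [0.2 1.1 0.7] t 24.53
```

```bash
python3 -m inch '[-0.003,0,0,-0.004,0.002,-0.006,0.085, -0.003,0,0,-0.004,0.002,-0.006,0.085, -0.003,0,0,-0.004,0.002,-0.006,0.085, -0.003,0,0,-0.004,0.002,-0.006,0.085, -0.003,0,0,-0.004,0.002,-0.006,0.085, -0.003,0,0,-0.004,0.002,-0.006,0.085, -0.003,0,0,-0.004,0.002,-0.006,0.085, -0.003,0,0,-0.004,0.002,-0.006,0.085]'
python3 - <<'E'
from h import *
w=snap('wrist','w15.png'); s=bot.get_state(); M=R.from_euler('xyz',s['orientation'])
for x in (-.01,0,.01): print(x,proj(w,np.array(s['tcp_pos'])+M.apply([x,0,s['tcp_pos'][2]-.09])).round(1))
print([(round(m['p'],2),np.round(m['location'],3)) for m in bot.mark_of(w,'wide_jar')[:3]])
E
python3 go.py 0.5065 -0.2795 0.028 1.40
```

```text
clock: 25.2
tcp_pos: [0.5069, -0.2783, 0.139]
orientation: [-3.137, 0.001, 1.4]
force: [-0.2, 0.8, -0.1]
finger_gap: 0.0847
-0.01 [280.3 233.2]
0 [280.3 219.4]
0.01 [280.3 205.3]
[(0.96, array([ 0.508, -0.278,  0.021]))]
shift [-0.0008  0.0005  0.111 ] rot [-0.0047  0.0013 -0.0003] at [ 0.5067 -0.2786  0.139 ] [-3.137e+00  1.000e-03  1.400e+00] gap 0.0849 F [ 0.6 -0.7  0.5] t 25.3
```

View pics/w15.png

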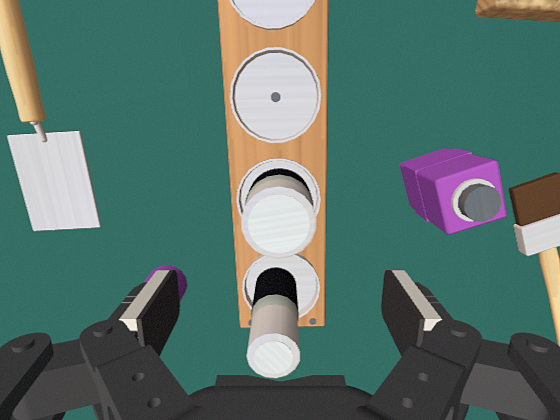

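The wide jar's lid centre (279,218) matches the tool axis (280,219). Descending.

```bash
python3 -m inch '[0,0,0.02,0,0,0,0.085, 0,0,0.045,0,0,0,0.085, 0,0,0.07,0,0,0,0.085, 0,0,0.092,0,0,0,0.085, 0,0,0.105,0,0,0,0.085, 0,0,0.111,0,0,0,0.085, 0,0,0.111,0,0,0,0.085, 0,0,0.111,0,0,0,0.07]' 50
python3 -m inch '[0,0,0,0,0,0,0.06, 0,0,0,0,0,0,0.05, 0,0,0,0,0,0,0.04, 0,0,0,0,0,0,0.04, 0,0,0,0,0,0,0.04, 0,0,0,0,0,0,0.04, 0,0,0,0,0,0,0.04, 0,0,0,0,0,0,0.04]' 50
python3 go.py 0.5065 -0.2795 0.028 1.40
```

```text
clock: 25.97
tcp_pos: [0.5066, -0.2792, 0.0286]
orientation: [-3.138, 0.002, 1.399]
force: [0.8, -0.3, -0.2]
finger_gap: 0.0749
clock: 26.63
tcp_pos: [0.5074, -0.2798, 0.0302]
orientation: [-3.14, 0.002, 1.399]
force: [-1.4, 0.2, 5.7]
finger_gap: 0.0506
shift [ 0.0002 -0.0009  0.0022] rot [-0.0014  0.0021 -0.0006] at [ 0.5074 -0.2798  0.0302] [-3.140e+00  2.000e-03  1.399e+00] gap 0.0506 F [-1.4  0.2  5.7] t 26.63
```

```bash
python3 -m inch '[0,0,-0.002,0,0,0,0.04, 0,0,-0.004,0,0,0,0.04, 0,0,-0.007,0,0,0,0.04, 0,0,-0.011,0,0,0,0.04, 0,0,-0.015,0,0,0,0.04, 0,0,-0.02,0,0,0,0.04, 0,0,-0.025,0,0,0,0.04, 0,0,-0.025,0,0,0,0.04]' 60
python3 - <<'E'
from h import *
w=snap('wrist','w16.png'); c=snap('scene','s16.png')
cv2.imwrite('pics/s16c.png',cv2.hconcat([cv2.resize(c['pixels'][200:340,130:260],(390,420),interpolation=2),cv2.resize(w['pixels'],(400,420))]))
print(bot.get_state()['force'],bot.get_state()['finger_gap'])
E
```

```text
clock: 27.3
tcp_pos: [0.5081, -0.2802, 0.0564]
orientation: [3.141, 0.003, 1.399]
force: [0.6, -0.3, -2.7]
finger_gap: 0.0498
[ 0.11754156 -0.40365626 -2.79659113] 0.050218093098700484
```

View pics/s16c.png

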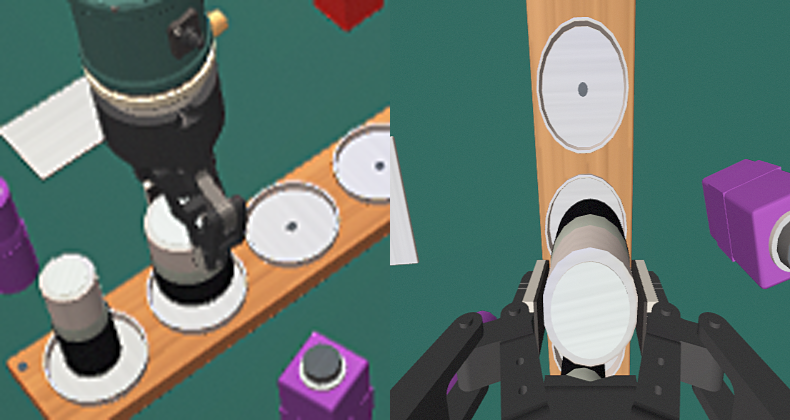

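Held and upright. I'll carry it to bay 3.

```bash
python3 -m inch '[0,0,-0.01,0,0,0,0.04, 0,0,-0.03,0,0,0,0.04, 0,0,-0.055,0,0,0,0.04, 0.02,0,-0.075,0,0,-0.02,0.04, 0.05,0,-0.085,0,0,-0.04,0.04, 0.085,0,-0.085,0,0,-0.06,0.04, 0.12,0,-0.085,0,0,-0.08,0.04, 0.155,0,-0.085,0,0,-0.1,0.04]' 60
python3 go.py 0.572 0.194 0.14 1.549
```

```text
clock: 28.07
tcp_pos: [0.5343, -0.1255, 0.141]
orientation: [-3.141, 0.002, 1.5]
force: [0.1, 0.1, -2.1]
finger_gap: 0.0502
shift [0.3213 0.0149 0.0005] rot [-0.0002  0.0016 -0.0494] at [ 0.5343 -0.1255  0.141 ] [-3.141e+00  2.000e-03  1.500e+00] gap 0.0502 F [ 0.1  0.1 -2.1] t 28.07
```

```bash
python3 -m inch '[0.035,0.002,0,0,0,-0.01,0.04, 0.075,0.004,0,0,0,-0.02,0.04, 0.115,0.006,0,0,0,-0.03,0.04, 0.155,0.008,0,0,0,-0.04,0.04, 0.195,0.01,0,0,0,-0.05,0.04, 0.23,0.012,0,0,0,-0.05,0.04, 0.265,0.014,0,0,0,-0.05,0.04, 0.29,0.015,0,0,0,-0.05,0.04]' 60
python3 -m inch '[0.015,0,0,0,0,0,0.04, 0.025,0,0,0,0,0,0.04, 0.029,0,0,0,0,0,0.04, 0.029,0,0,0,0,0,0.04, 0.029,0,0,0,0,0,0.04, 0.029,0,0,0,0,0,0.04, 0.029,0,0,0,0,0,0.04, 0.029,0,0,0,0,0,0.04]'
python3 go.py 0.572 0.194 0.0162 1.549
python3 - <<'E'
from h import *
w=snap('wrist','w17.png')
E
```

```text
clock: 28.73
tcp_pos: [0.5697, 0.1669, 0.1409]
orientation: [-3.141, 0.0, 1.553]
force: [-0.6, 0.7, -2.0]
finger_gap: 0.0503
clock: 29.4
tcp_pos: [0.5704, 0.1946, 0.1411]
orientation: [-3.141, 0.001, 1.551]
force: [-0.5, 0.8, -2.7]
finger_gap: 0.0503
shift [-0.0005  0.0017  0.1249] rot [-0.0001  0.0005  0.002 ] at [0.5704 0.1946 0.1411] [-3.141e+00  1.000e-03  1.551e+00] gap 0.0503 F [-0.5  0.8 -2.7] t 29.4
```

View pics/w17.png

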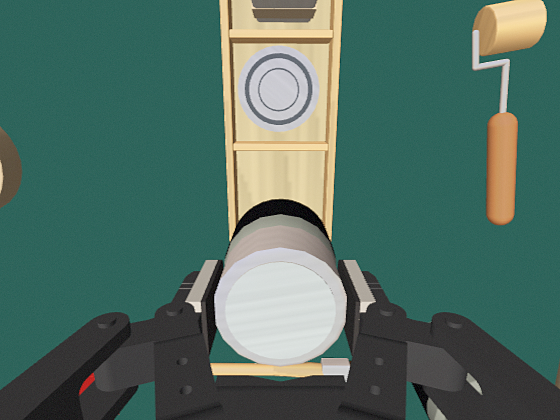

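The jar is above bay 3, with the lever tin at (279,88) well clear. I'll lower it.

```bash
python3 -m inch '[0,0.0015,0.012,0,0,0,0.04, 0,0.0015,0.03,0,0,0,0.04, 0,0.0015,0.05,0,0,0,0.04, 0,0.0015,0.07,0,0,0,0.04, 0,0.0015,0.09,0,0,0,0.04, 0,0.0015,0.108,0,0,0,0.04, 0,0.0015,0.117,0,0,0,0.04, 0,0.0015,0.117,0,0,0,0.04]' 60
python3 -m inch '[0,0,0.001,0,0,0,0.04, 0,0,0.002,0,0,0,0.04, 0,0,0.003,0,0,0,0.04, 0,0,0.004,0,0,0,0.04, 0,0,0.005,0,0,0,0.04, 0,0,0.006,0,0,0,0.04, 0,0,0.006,0,0,0,0.04, 0,0,0.006,0,0,0,0.04]' 60
python3 go.py 0.572 0.194 0.0162 1.549
```

```text
clock: 30.12
tcp_pos: [0.57, 0.1939, 0.0213]
orientation: [-3.137, 0.003, 1.551]
force: [0.2, -1.2, -2.6]
finger_gap: 0.0498
clock: 30.78
tcp_pos: [0.5704, 0.1942, 0.0163]
orientation: [-3.138, 0.002, 1.551]
force: [-2.6, -0.9, 5.6]
finger_gap: 0.0503
shift [-0.0001  0.0016  0.0001] rot [-0.0036  0.0017  0.002 ] at [0.5704 0.1942 0.0163] [-3.138e+00  2.000e-03  1.551e+00] gap 0.0503 F [-2.6 -0.9  5.6] t 30.78
```

```bash
python3 -m inch '[0,0,0,0,0,0,0.04, 0,0,0,0,0,0,0.045, 0,0,0,0,0,0,0.053, 0,0,0,0,0,0,0.06, 0,0,0,0,0,0,0.07, 0,0,0,0,0,0,0.085, 0,0,0,0,0,0,0.085, 0,0,0,0,0,0,0.085]' 50
python3 -m inch '[0,0,-0.005,0,0,0,0.085, 0,0,-0.02,0,0,0,0.085, 0,0,-0.045,0,0,0,0.085, 0,0,-0.075,0,0,0,0.085, 0,0,-0.105,0,0,0,0.085, 0,0,-0.135,0,0,0,0.085, 0,0,-0.16,0,0,0,0.085, 0,0,-0.16,0,0,0,0.085]'
python3 - <<'E'
from h import *
c=snap('scene','s18.png')
print([(round(m['p'],2),np.round(m['location'],3)) for m in bot.mark_of(c,'wide_jar')[:3]])
cv2.imwrite('pics/s18c.png',cv2.resize(c['pixels'][110:240,290:430],None,fx=4,fy=4,interpolation=2))
E
python3 go.py 0.4875 -0.3625 0.16 1.40
```

```text
clock: 31.45
tcp_pos: [0.5705, 0.1942, 0.0163]
orientation: [-3.138, 0.002, 1.551]
force: [-0.2, 0.0, 0.7]
finger_gap: 0.0847
clock: 32.12
tcp_pos: [0.5746, 0.1949, 0.1832]
orientation: [3.136, -0.003, 1.55]
force: [1.0, 0.1, 0.1]
finger_gap: 0.0853
[(0.98, array([0.57 , 0.191, 0.007]))]
shift [-0.5588 -0.0731  0.0182] rot [-0.0009 -0.0004  0.151 ] at [0.5717 0.1947 0.1784] [-3.141 -0.     1.551] gap 0.0846 F [0.2 0.2 0.6] t 32.22
```

View pics/s18c.png

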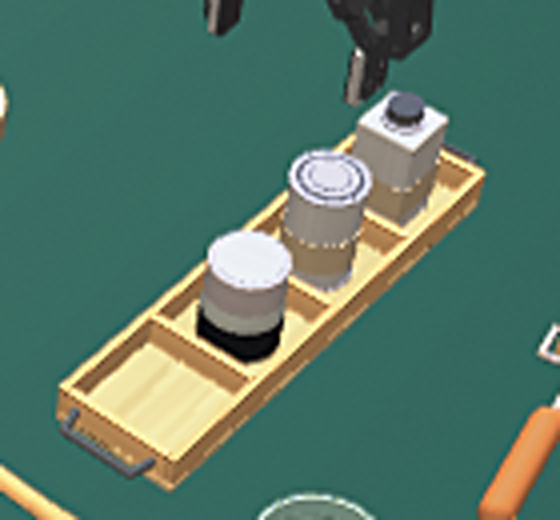

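Three are placed upright. The slim jar is next.

```bash
python3 -m inch '[-0.02,-0.002,0,0,0,0.02,0.085, -0.055,-0.006,0,0,0,0.04,0.085, -0.09,-0.01,0,0,0,0.06,0.085, -0.13,-0.015,0,0,0,0.08,0.085, -0.17,-0.02,0,0,0,0.1,0.085, -0.21,-0.025,0,0,0,0.12,0.085, -0.25,-0.03,0,0,0,0.15,0.085, -0.29,-0.035,0,0,0,0.15,0.085]'
python3 go.py 0.4875 -0.3625 0.16 1.40
python3 -m inch '[-0.04,0,0,0,0,0,0.085, -0.08,0.001,0,0,0,0,0.085, -0.12,0.002,0,0,0,0,0.085, -0.16,0.003,0,0,0,0,0.085, -0.2,0.004,0,0,0,0,0.085, -0.23,0.005,0,0,0,0,0.085, -0.25,0.005,0,0,0,0,0.085, -0.262,0.005,0,0,0,0,0.085]'
python3 go.py 0.4875 -0.3625 0.16 1.40
```

```text
clock: 32.88
tcp_pos: [0.5289, -0.0967, 0.1774]
orientation: [-3.138, 0.0, 1.399]
force: [1.2, 0.2, -0.5]
finger_gap: 0.0852
shift [-0.269   0.0047  0.0174] rot [-0.0032  0.     -0.0011] at [ 0.5289 -0.0967  0.1774] [-3.138  0.     1.399] gap 0.0852 F [ 1.2  0.2 -0.5] t 32.88
clock: 33.55
tcp_pos: [0.4861, -0.359, 0.1765]
orientation: [-3.136, 0.001, 1.394]
force: [-0.6, -0.2, -0.6]
finger_gap: 0.0856
shift [-0.0032  0.002   0.0165] rot [-0.0056  0.0011 -0.0062] at [ 0.4861 -0.359   0.1765] [-3.136e+00  1.000e-03  1.394e+00] gap 0.0856 F [-0.6 -0.2 -0.6] t 33.55
```

```bash
python3 -m inch '[-0.002,0.001,0.006,0,0,0,0.085, -0.002,0.001,0.012,0,0,0,0.085, -0.002,0.001,0.016,0,0,0,0.085, -0.002,0.001,0.016,0,0,0,0.085, -0.002,0.001,0.016,0,0,0,0.085, -0.002,0.001,0.016,0,0,0,0.085, -0.002,0.001,0.016,0,0,0,0.085, -0.002,0.001,0.016,0,0,0,0.085]'
python3 - <<'E'
from h import *
w=snap('wrist','w19.png'); s=bot.get_state(); M=R.from_euler('xyz',s['orientation'])
for x in (-.01,0,.01): print(x,proj(w,np.array(s['tcp_pos'])+M.apply([x,0,s['tcp_pos'][2]-.12])).round(1))
print([(round(m['p'],2),np.round(m['location'],3)) for m in bot.mark_of(w,'slim_jar')[:3]])
E
python3 go.py 0.4875 -0.3625 0.058 1.40
```

```text
clock: 34.22
tcp_pos: [0.4871, -0.3608, 0.1608]
orientation: [-3.137, 0.001, 1.395]
force: [0.8, -0.1, 0.3]
finger_gap: 0.0853
-0.01 [280.3 237.3]
0 [280.3 223.1]
0.01 [280.3 208.6]
[(0.97, array([ 0.38 , -0.354, -0.   ])), (0.57, array([ 0.49 , -0.364,  0.021]))]
shift [-0.0013  0.0014  0.1028] rot [-0.0052  0.0011 -0.0058] at [ 0.4869 -0.361   0.1608] [-3.136e+00  1.000e-03  1.394e+00] gap 0.085 F [-0.1  0.9 -0.1] t 34.32
```

View pics/w19.png

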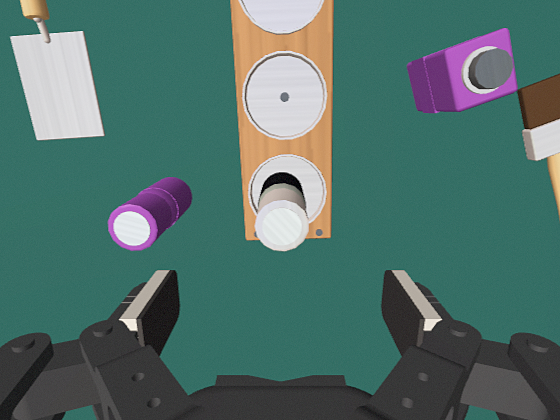

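The jar's lid centre (281,226) matches the axis (280,223) to 2 mm. I'll narrow the jaws to 0.065 while descending, to keep clear of the purple look-alike at (133,228).

```bash
python3 -m inch '[-0.002,0.001,0.015,0,0,-0.005,0.065, -0.002,0.001,0.03,0,0,-0.005,0.065, -0.002,0.001,0.05,0,0,-0.005,0.065, -0.002,0.001,0.07,0,0,-0.005,0.065, -0.002,0.001,0.09,0,0,-0.005,0.065, -0.002,0.001,0.1,0,0,-0.005,0.065, -0.002,0.001,0.1025,0,0,-0.005,0.065, -0.002,0.001,0.1025,0,0,-0.005,0.065]' 50
python3 -m inch '[0,0,0,0,0,0,0.055, 0,0,0,0,0,0,0.045, 0,0,0,0,0,0,0.035, 0,0,0,0,0,0,0.028, 0,0,0,0,0,0,0.028, 0,0,0,0,0,0,0.028, 0,0,0,0,0,0,0.028, 0,0,0,0,0,0,0.028]' 50
python3 go.py 0.4875 -0.3625 0.058 1.40
```

```text
clock: 34.98
tcp_pos: [0.4864, -0.3632, 0.0575]
orientation: [-3.135, 0.001, 1.399]
force: [0.1, 0.2, 0.7]
finger_gap: 0.0649
clock: 35.65
tcp_pos: [0.4873, -0.3638, 0.0588]
orientation: [-3.137, 0.002, 1.399]
force: [0.5, 0.2, 5.6]
finger_gap: 0.0345
shift [ 0.0013 -0.      0.0008] rot [-0.0043  0.0016 -0.0011] at [ 0.4873 -0.3638  0.0588] [-3.137e+00  2.000e-03  1.399e+00] gap 0.0345 F [0.5 0.2 5.6] t 35.65
```

```bash
python3 -m inch '[0,0,-0.002,0,0,0,0.028, 0,0,-0.004,0,0,0,0.028, 0,0,-0.007,0,0,0,0.028, 0,0,-0.011,0,0,0,0.028, 0,0,-0.015,0,0,0,0.028, 0,0,-0.02,0,0,0,0.028, 0,0,-0.025,0,0,0,0.028, 0,0,-0.025,0,0,0,0.028]' 60
python3 - <<'E'
from h import *
w=snap('wrist','w20.png'); c=snap('scene','s20.png')
cv2.imwrite('pics/s20c.png',cv2.hconcat([cv2.resize(c['pixels'][220:360,100:230],(390,420),interpolation=2),cv2.resize(w['pixels'],(400,420))]))
print(bot.get_state()['force'],bot.get_state()['finger_gap'])
E
```

```text
clock: 36.32
tcp_pos: [0.488, -0.3644, 0.085]
orientation: [-3.139, 0.002, 1.399]
force: [0.5, -0.8, -1.3]
finger_gap: 0.0338
[ 0.33160236 -0.10288759 -1.87813611] 0.03414665828374854
```

View pics/s20c.png

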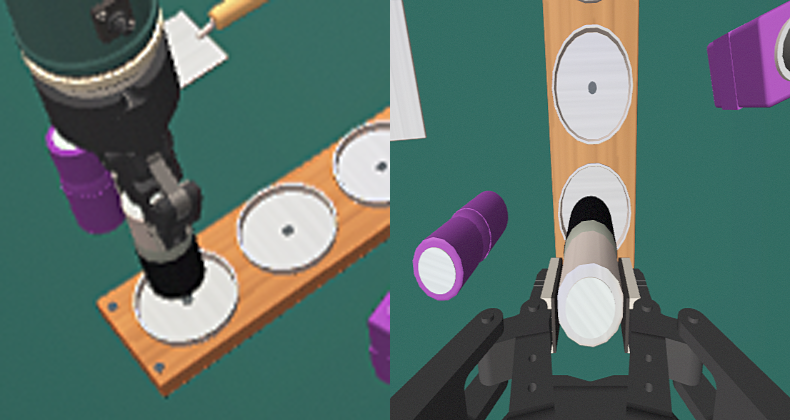

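Held. I'll carry it to bay 4.

```bash
python3 -m inch '[0,0,-0.01,0,0,0,0.028, 0,0,-0.03,0,0,0,0.028, 0,0,-0.055,0,0,0,0.028, 0.02,0,-0.075,0,0,-0.02,0.028, 0.05,0,-0.085,0,0,-0.04,0.028, 0.085,0,-0.085,0,0,-0.06,0.028, 0.12,0,-0.085,0,0,-0.08,0.028, 0.155,0,-0.085,0,0,-0.1,0.028]' 60
python3 go.py 0.570 0.110 0.17 1.549
```

```text
clock: 37.08
tcp_pos: [0.5145, -0.2098, 0.1696]
orientation: [-3.139, 0.001, 1.499]
force: [0.4, -0.3, -1.1]
finger_gap: 0.0341
shift [ 0.3229  0.0325 -0.0008] rot [-0.0031  0.0009 -0.0499] at [ 0.5145 -0.2098  0.1696] [-3.139e+00  1.000e-03  1.499e+00] gap 0.0341 F [ 0.4 -0.3 -1.1] t 37.08
```

```bash
python3 -m inch '[0.035,0.004,0,0,0,-0.01,0.028, 0.075,0.008,0,0,0,-0.02,0.028, 0.115,0.012,0,0,0,-0.03,0.028, 0.155,0.016,0,0,0,-0.04,0.028, 0.195,0.02,0,0,0,-0.05,0.028, 0.23,0.024,0,0,0,-0.05,0.028, 0.265,0.028,0,0,0,-0.05,0.028, 0.29,0.032,0,0,0,-0.05,0.028]' 60
python3 -m inch '[0.015,0,0,0,0,0,0.028, 0.025,0,0,0,0,0,0.028, 0.03,0,0,0,0,0,0.028, 0.03,0,0,0,0,0,0.028, 0.03,0,0,0,0,0,0.028, 0.03,0,0,0,0,0,0.028, 0.03,0,0,0,0,0,0.028, 0.03,0,0,0,0,0,0.028]'
python3 go.py 0.570 0.110 0.0448 1.549
python3 - <<'E'
from h import *
w=snap('wrist','w21.png')
E
```

```text
clock: 37.75
tcp_pos: [0.5672, 0.0813, 0.1697]
orientation: [-3.139, -0.001, 1.552]
force: [0.0, 0.6, -0.5]
finger_gap: 0.0341
clock: 38.42
tcp_pos: [0.5678, 0.11, 0.1698]
orientation: [-3.139, -0.0, 1.55]
force: [0.6, -0.5, -1.2]
finger_gap: 0.0341
shift [-0.      0.0026  0.125 ] rot [-0.003  -0.0004  0.0014] at [0.5678 0.11   0.1698] [-3.139 -0.     1.55 ] gap 0.0341 F [ 0.6 -0.5 -1.2] t 38.42
```

View pics/w21.png

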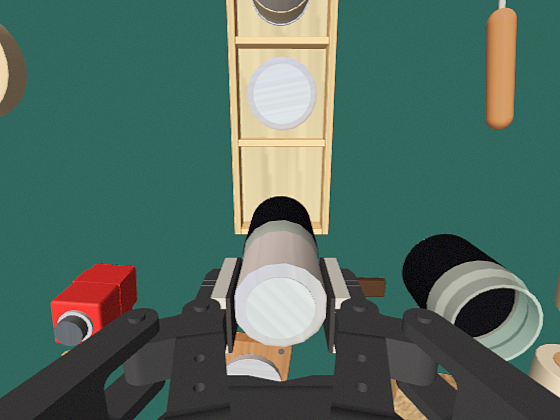

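The jar is over bay 4, and the wide jar at (281,93) is clear. I'll lower it.

```bash
python3 -m inch '[0,0.0025,0.012,0,0,0,0.028, 0,0.0025,0.03,0,0,0,0.028, 0,0.0025,0.05,0,0,0,0.028, 0,0.0025,0.07,0,0,0,0.028, 0,0.0025,0.09,0,0,0,0.028, 0,0.0025,0.108,0,0,0,0.028, 0,0.0025,0.117,0,0,0,0.028, 0,0.0025,0.117,0,0,0,0.028]' 60
python3 -m inch '[0,0,0.001,0,0,0,0.028, 0,0,0.002,0,0,0,0.028, 0,0,0.003,0,0,0,0.028, 0,0,0.004,0,0,0,0.028, 0,0,0.005,0,0,0,0.028, 0,0,0.006,0,0,0,0.028, 0,0,0.006,0,0,0,0.028, 0,0,0.006,0,0,0,0.028]' 60
python3 go.py 0.570 0.110 0.0448 1.549
```

```text
clock: 39.13
tcp_pos: [0.5682, 0.1096, 0.0502]
orientation: [-3.134, 0.001, 1.55]
force: [-0.2, 0.3, -1.7]
finger_gap: 0.0339
clock: 39.8
tcp_pos: [0.5686, 0.1099, 0.0448]
orientation: [-3.135, 0.001, 1.551]
force: [-0.7, 1.3, 5.7]
finger_gap: 0.0343
shift [0.0002 0.0014 0.    ] rot [-0.0065  0.0007  0.0015] at [0.5686 0.1099 0.0448] [-3.135e+00  1.000e-03  1.551e+00] gap 0.0343 F [-0.7  1.3  5.7] t 39.8
```

```bash
python3 -m inch '[0,0,0,0,0,0,0.032, 0,0,0,0,0,0,0.038, 0,0,0,0,0,0,0.045, 0,0,0,0,0,0,0.055, 0,0,0,0,0,0,0.07, 0,0,0,0,0,0,0.085, 0,0,0,0,0,0,0.085, 0,0,0,0,0,0,0.085]' 50
python3 -m inch '[0,0,-0.005,0,0,0,0.085, 0,0,-0.02,0,0,0,0.085, 0,0,-0.045,0,0,0,0.085, 0,0,-0.075,0,0,0,0.085, 0,0,-0.105,0,0,0,0.085, 0,0,-0.135,0,0,0,0.085, 0,0,-0.16,0,0,0,0.085, 0,0,-0.18,0,0,0,0.085]'
python3 -m inch '[0,0,0,0,0,0,0.085, 0,0,0,0,0,0,0.085, 0,0,0,0,0,0,0.085, 0,0,0,0,0,0,0.085, 0,0,0,0,0,0,0.085, 0,0,0,0,0,0,0.085, 0,0,0,0,0,0,0.085, 0,0,0,0,0,0,0.085]'
python3 - <<'E'
from h import *
c=snap('scene','s22.png');w=snap('wrist','w22.png');t=bot.camera('top')
a=-.022
for k in (c,w,t):
  for n in ('square_tin','lever_tin','wide_jar','slim_jar'):
    for m in bot.mark_of(k,n)[:3]:
      p=np.array(m['location']); d=p[:2]-[.573,.236]
      if abs(d[0])<.06: print(n,round(m['p'],2),'tray',(np.cos(a)*d[0]+np.sin(a)*d[1]).round(3),(-np.sin(a)*d[0]+np.cos(a)*d[1]).round(3),p[2].round(3))
cv2.imwrite('pics/s22c.png',cv2.hconcat([cv2.resize(c['pixels'][110:250,290:430],(400,400),interpolation=2),cv2.resize(t['pixels'][120:220,90:290],(400,400))]))
s=bot.get_state(); print(s['tcp_pos'],s['force'],s['clock'])
E
```

```text
clock: 40.47
tcp_pos: [0.5685, 0.1098, 0.0448]
orientation: [-3.135, 0.001, 1.551]
force: [-0.5, -0.3, -0.2]
finger_gap: 0.0851
clock: 41.13
tcp_pos: [0.5703, 0.1098, 0.2276]
orientation: [-3.137, -0.0, 1.55]
force: [0.4, -0.8, 0.0]
finger_gap: 0.085
clock: 41.8
tcp_pos: [0.5702, 0.1097, 0.2271]
orientation: [-3.137, 0.0, 1.55]
force: [0.6, 0.4, -0.2]
finger_gap: 0.0851
square_tin 0.66 tray -0.005 0.123 0.006
lever_tin 0.64 tray -0.004 0.041 0.005
wide_jar 0.82 tray -0.004 -0.043 0.007
slim_jar 0.96 tray -0.003 -0.127 0.006
square_tin 0.39 tray -0.004 0.041 0.007
lever_tin 0.94 tray 0.0 0.038 0.007
wide_jar 0.78 tray -0.0 -0.039 0.004
slim_jar 0.59 tray 0.0 -0.126 0.008
wide_jar 0.65 tray -0.002 -0.045 0.006
slim_jar 0.85 tray 0.005 -0.126 0.007
[0.57034426 0.1097507  0.22758576] [ 0.02695985 -0.11586398 -0.60462728] 42.55
```

View pics/s22c.png

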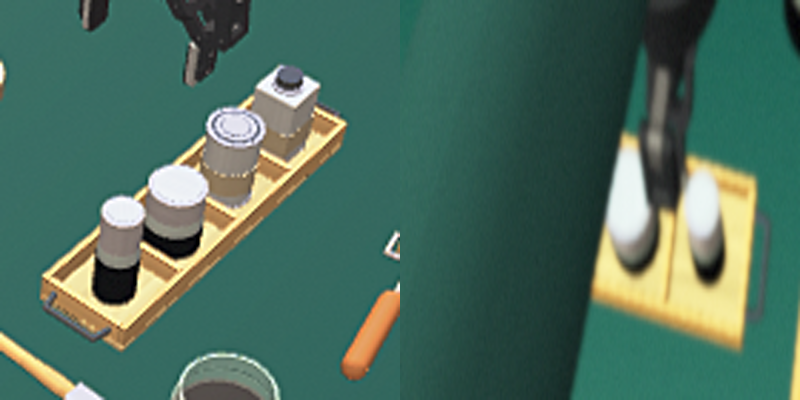

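View pics/w22.png

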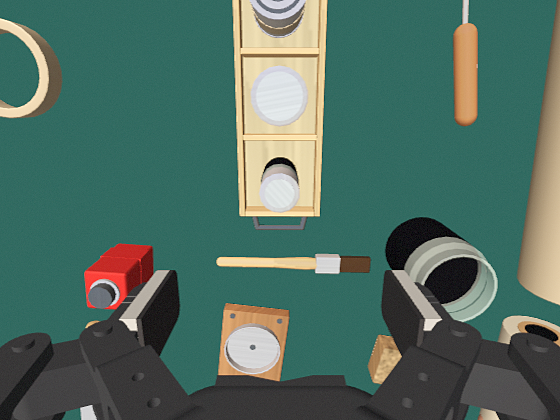

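All four pots stand upright in their bays, in the right order. The arm is clear and the gripper is open.

```bash
python3 -c "
from rig import bot
print(bot.job_done())"
```

```text
the job is handed in; nothing more can be done
None
```

All four pots are in the carrying tray, one to a bay, in their original left-to-right order: square tin, lever tin, wide jar, slim jar. Each was set down on its bay floor under contact before release. I handed the job in at about 42.6 s; no verdict is reported.

**Last checks:** In the scene and wrist views all pots stood upright and released, with the gripper open and about 0.23 m up. The networks put them within 5 mm of the bay centres across and along the tray, with bases at 4–8 mm (floor 6 mm). The square tin is the exception along the tray: my set-down reading put it about 8 mm off its bay centre, while the last network reading said 3 mm. The limit is 25 mm.

**What failed or disagreed:**
- **Finger position:** The real finger ends sit about 35 mm behind the reported TCP, contrary to the description. My first grasp of the square tin therefore closed above its body and pressed on its top with about 14 N. I saw this in the image and regrasped lower, and the tin was undisturbed.
- **Grip width:** Jaw readings on the round pots were 2–4 mm below their diameters. Lifts showed no slipping.
- **Views:** In the final top view the arm hid the two left bays. The last wrist picture did not show the square tin, and the network's one low-confidence "square tin" in it was really the lever tin.

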